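# Wedge up a copper roof outlet for brazing

## Robot

A 6-joint arm with a two-finger parallel gripper is mounted at the origin on the work surface. World frame = base frame: x ahead of the robot, y to its left, z up, the work surface at z = 0. Lengths are in m, angles in degrees, forces in N, time in s.
With the tool pointing down it reaches from about 0.375 to 0.9 m from the base axis. Payload 3.1 kg.
Tool frame: the origin (TCP) lies midway between the tips of the shut fingers; the grasp point (between the pads) lies bot.pinch_z behind it (bot.pinch_z is the distance from the TCP to the grasp point, in m); z points along the fingers, y is the direction in which the jaws open and shut (so a half turn about z gives the same grasp; the last joint's range is limited). The gripper opens to 87 mm and grips with 3 to 60 N. Pads are 19 mm wide; open, the fingers measure 117 mm over their backs; the gripper's body (75 mm by 190 mm) begins 51 mm behind the grasp point.
Start: joints at [-77.091, 30.224, 82.088, -0, 67.689, -10.227], TCP at [0.246, -0.575, 0.223] pointing down, gripper open.
Joint ranges: [-176.69, 176.69], [-43.24, 126.21], [12.49, 139.97], [-82, 262], [0, 151.66], [-163.58, 163.58]. Speed limits (degrees/s): [159.86, 159.86, 180, 180, 180, 180].

## Interface

Orientations are given as a 3x3 rotation matrix whose columns are the frame's x, y, z axes.
In Python, from rig import bot gives the robot as it stands.
- The arm moves only by the tool apply_moves, never from a script. Its argument "motion" is text: rows parted by semicolons, each of 7 numbers parted by spaces: the shift along the tool's x, y, z in m, then the turn, a rotation vector about the tool's x, y, z in degrees, then the finger opening in m, from 0 to 0.087. A call has exactly 8 rows; each row is the pose to reach, as a shift and turn from the pose commanded when the call began, along the tool's axes at that moment; what a row does not reach only later rows make up. A row lasts 1/8 s, in which the tool goes at most 62.5 mm and 10.7 degrees, less where a joint would pass 70% of its speed; a pose out of reach is approached as far as the arm can. A call with a gripper value outside its range is refused whole. The fingers move at their own pace and stop on an object; the grip force is fixed at half the most. Time passes only in rows, so rows that repeat a pose let the fingers close, or fill a call up. It gives the time, the measured TCP pose, the force and the opening at its end, in the units of the state.
- bot.read_state(): the state, without advancing time (a new reading comes with each control period).
- bot.capture(name): name is "scene" or "side" or "wrist"; returns the picture (480x640x3 uint8, red, green, blue); there is no depth.
- bot.get_calibration(name): a dict with "fx", "fy", "cx", "cy" (pixels), "D" ([k1, k2, p1, p2, k3] as OpenCV has them; the pictures are not rectified), "rvec" (rotation vector, rad) and "tvec" (3), from world to camera coordinates, as OpenCV has them. Camera axes: x right, y down, z forward; pixel columns grow to the right and rows downward; lengths in m; the calibration is good to about 2 mm. A picture is of the moment at which its call begins: read the wrist's pose just before it. get_calibration takes no time and is no camera call; for the wrist camera it gives the pose at the moment of the call.
- bot.hand_in(): hands the job in, once; it reports no verdict.
Trained networks look in the newest picture that a camera, given by its name, has taken for a name from the list of things; names that differ only in an ending like _2 or _b are one class to them, and where a whole thing is asked for, a point or a joint stands for the part that bears it (a point fixed in the world has none). Each returns a list of dicts, best first, with "p" (0 to 1); they miss things now and then, are a little off and sometimes report something else, mostly with a low value. They report only what shows in the picture. A call takes as long as a camera call. They do not tell look-alikes from the thing itself.
- bot.find_in(name, camera): "point" ([x, y, z] in m, in world coordinates, good to about 4 mm: the middle of the surface that is visible of it).
The state is a dict: "time_s": time; "joint_positions": joint angles; "qvel": joint speeds; "tau": joint torques, N m; "position": TCP position; "tcp_rot": TCP orientation; "force": force on the tool from outside, world axes, zero at the start; "moment": the same for the moment, N m; "opening": opening from 0.0 (shut) to 1.0 (fully open).
Only numpy, scipy, OpenCV 4.12 (cv2) and the standard library are available. Lean on these libraries where they do the work, as an engineer would, in place of code of your own. Each camera call takes 0.05 s, during which the arm holds its last target.

## Task

Set the copper roof outlet up for brazing: stand the loose stop pin fully down in the empty bore behind the outlet, beside the pin already standing there, and let it go; then push the steel wedge, thin end first, straight and midway between the two rest bars, along the fixture plate under the outlet's front edge until that edge is lifted about 3 mm clear of both bars, its back edge staying down by the pins. Finish while still holding the wedge there, so that the tilt stays while the solder runs; the wedge alone carries the lifted edge, so do not touch the outlet yourself, and leave everything else on the bench where it stands.

Things in the scene. Friction and masses are not known exactly. Their poses are not given: they have to be found in the camera images.
- fixture: Dark steel fixture plate fixed on the bench, 320 (x) by 200 (y) mm, 20 mm thick, with a grid of eight 17.5 mm through bores. Origin: centre of its underside, on the bench top; +x is the direction in which the wedge is pushed, z up. A fixed stop pin, 16 mm thick, top 90 mm above the bench, stands in the bore at x 145, y -45 mm. From its edge at x -160 mm up to the rest bars nothing stands on it.
- bars (a point): Point midway between the front ends of the two steel rest bars, level with their tops, 30 mm above the bench; same axes as the fixture. The bars are part of the fixture plate, 10 mm wide and 10 mm high, run 135 mm from here along +x and are centred 66 mm either side.
- bore (a point): Centre of the mouth (on the plate's top face, 20 mm above the bench) of the empty bore that is to take the loose stop pin: fixture x = 145, y = +45 mm, 17.5 mm in diameter, 20 mm deep.
- outlet: Copper roof outlet, loose, about 0.85 kg: flange plate 120 (x) by 160 (y) mm, 4 mm thick, 60 mm pipe stub 45 mm high in the middle, 12 mm upstand along the back (+x) edge. Origin: centre of its underside. It lies on the rest bars, 10 mm above the fixture plate, x axis as the fixture's within 2 degrees, back edge 3 to 8 mm short of the pins; it may slide up to them when the wedge is pushed.
- lip_left (a point): Point on the underside of the outlet's front edge, over the rest bar at fixture y = +66 mm (outlet x = -60, y = +66 mm). 30 mm above the bench at the start; about 33 mm when lifted as asked.
- lip_right (a point): The same over the other rest bar (outlet x = -60, y = -66 mm).
- back_edge (a point): Middle of the lower back edge of the outlet (outlet x = +60 mm, y = 0); stays on the bars, 30 mm above the bench.
- pin_mid (a point): Centre, half-way up, of the loose stop pin: plain round flat-topped steel pin, 16 mm thick, 90 mm long, 0.14 kg, z up along it. It stands in one of the three holes of the wooden punch block, 65 mm showing, centre 60 mm above the bench. Down in the bore its centre stands 45 mm above the bench.
- wedge_mid (a point): Centre of the steel wedge, 80 mm from either end, 7 mm above its flat underside; x axis from head to tip. 160 mm long, 30 mm wide, 0.5 kg; thickness grows evenly from 4 mm at the tip (+x end) to 24 mm at the head (-x end). It lies flat on the bench.
- wedge_tip (a point): Middle of the lower edge of the wedge's thin end (80 mm along x from the wedge's centre, on its underside).
- block: Fixed hardwood punch block, 55 (x) by 165 (y) by 40 mm; origin: centre of its underside; three holes, 18 mm wide and 25 mm deep, in a row along its y axis at -55, 0 and +55 mm.
- doming_punch: Bystander standing in the punch block: round 16 mm shank with a 26 mm ball on top, 97 mm tall; origin at its foot.
- centre_punch: Bystander standing in the punch block: round 16 mm shank with a pointed top, 115 mm tall; origin at its foot.
- packer: Bystander: flat steel packing bar, 120 x 30 x 15 mm, not tapered, lying on the bench beyond the wedge; origin: centre of its underside.
- hammer: Bystander: hammer about 280 mm long lying on the far side of the bench.
- bowl: Bystander: small steel bowl, 90 mm wide, 40 mm high; origin: centre of its underside.
- ferrule: Bystander: copper ring, 56 mm wide, 30 mm high, between the fixture plate and the robot; origin: centre of its underside.
Things that resemble listed ones, but are neither listed nor needed, are in the scene too. Leave any pink look-alike of the part that bears pin_mid alone. What is shaped like the part that bears wedge_mid but red is not meant.

How it is judged:
By the outcome, as a careful person would: the job done as asked, in the order asked, and still so for the second after the job is handed in, while the arm keeps its last pose, push and grip.
It also fails if it takes over 64 s, if anything falls off the work surface, if the arm or the gripper's body presses on something with over 40 N, if the wrist force passes 120 N, or if a joint passes its speed limit or range.

## Working session

There is one attempt and no reset: what is moved stays moved. The work goes in short steps, Python scripts to look and compute and a tool call to move; the robot and the scene stay as the last step left them, time stands still between calls to the robot, and variables do not carry over. Pictures are saved under pics/ and viewed, and the job is handed in when it is done.

Besides the shell and the picture viewer there is one more tool, called after "Call:" as a command line: name --argument value ..., lists and objects as JSON in quotes. apply_moves: Moves the arm, as the interface text tells. Its arguments: {"type":"object","properties":{"motion":{"type":"string"}},"required":["motion"]}

```bash
ls; mkdir -p pics; python3 - <<'E'
from rig import bot
import cv2
s=bot.read_state(); print({k:s[k] for k in ('time_s','position','tcp_rot','force','opening')}, bot.pinch_z)
for n in('scene','side','wrist'):
    im=bot.capture(n); cv2.imwrite(f'pics/{n}0.png',im[:,:,::-1])
    c=bot.get_calibration(n); print(n,{k:c[k] for k in c})
E
```

```text
pics
{'time_s': 0.0, 'position': array([ 0.24544288, -0.57399436,  0.22161309]), 'tcp_rot': array([[ 9.19550626e-01,  3.92971237e-01, -5.04109507e-04],
       [ 3.92971406e-01, -9.19548370e-01,  2.06610036e-03],
       [ 3.48364940e-04, -2.09798450e-03, -9.99997739e-01]]), 'force': array([ 0.19890487, -0.17262586, -0.29216882]), 'opening': 1.000306483011523} 0.0187
scene {'fx': 438.82930526511205, 'fy': 438.82930526511205, 'cx': 323.24913792185663, 'cy': 245.574659463244, 'D': array([0.02593258, 0.        , 0.        , 0.        , 0.        ]), 'rvec': array([ 0.99734588,  2.37962175, -1.1304653 ]), 'tvec': array([ 0.45022143, -0.15292934,  1.18644987])}
side {'fx': 542.2784994980759, 'fy': 542.2784994980759, 'cx': 321.52636950126504, 'cy': 236.3193140248252, 'D': array([-0.08395139,  0.        ,  0.        ,  0.        ,  0.        ]), 'rvec': array([ 0.07090882, -2.927455  ,  1.07847133]), 'tvec': array([0.52598533, 0.12866306, 1.21336739])}
wrist {'fx': 379.0328075576222, 'fy': 379.0328075576222, 'cx': 317.92923583851245, 'cy': 234.6162265259327, 'D': array([-0.03734028,  0.        ,  0.        ,  0.        ,  0.        ]), 'rvec': array([-2.42977163,  1.6046424 ,  0.21650582]), 'tvec': array([-0.62435063, -0.0318018 ,  0.38966694])}
```

View pics/scene0.png

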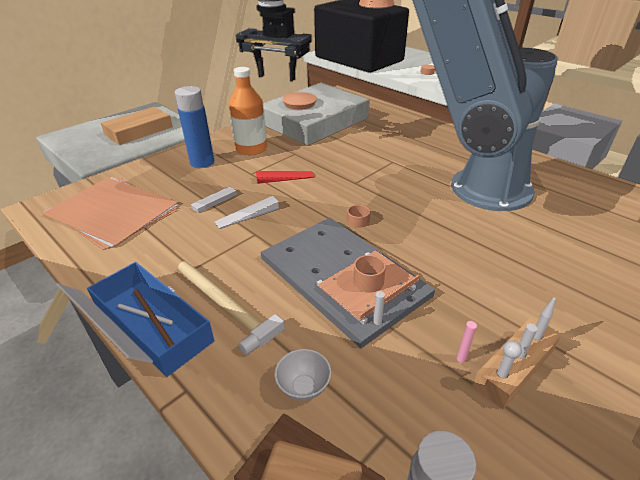

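View pics/side0.png

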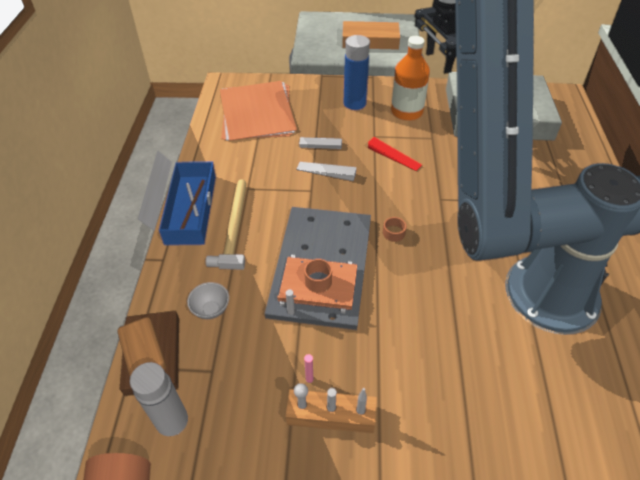

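View pics/wrist0.png

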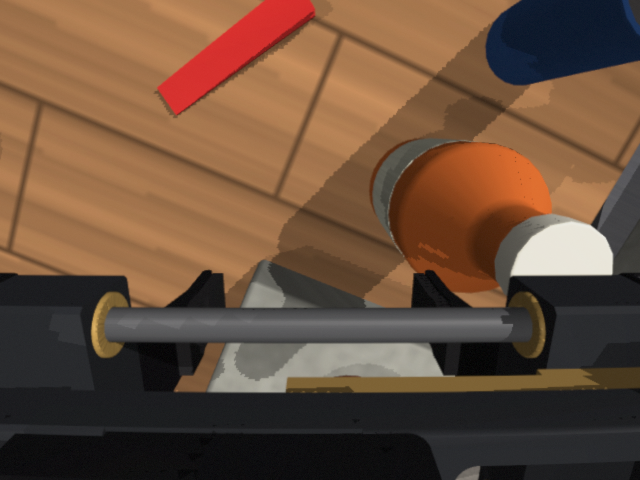

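```bash
python3 - <<'E'
from rig import bot
import numpy as np
np.set_printoptions(precision=4,suppress=True)
for cam in('scene','side'):
  for n in ['fixture','bars','bore','outlet','lip_left','lip_right','back_edge','pin_mid','wedge_mid','wedge_tip','block','packer','ferrule','bowl']:
    r=bot.find_in(n,cam)
    print(cam,n,[(np.round(d['point'],4).tolist(),round(d['p'],2)) for d in r[:4]])
print(bot.read_state()['time_s'])
E
```

```text
scene fixture [([0.5609, -0.0746, 0.0245], 0.97)]
scene bars [([0.5593, -0.0684, 0.0253], 0.9)]
scene bore [([0.5573, -0.0706, 0.0173], 0.78)]
scene outlet [([0.5504, 0.0246, 0.0346], 0.87)]
scene lip_left [([0.5556, 0.0299, 0.036], 0.64), ([0.5581, -0.0693, 0.0242], 0.38)]
scene lip_right [([0.5531, 0.0265, 0.0327], 0.91)]
scene back_edge [([0.5492, 0.0281, 0.0365], 0.85)]
scene pin_mid [([0.5488, 0.2374, 0.0545], 0.87), ([0.5007, 0.3094, 0.087], 0.71)]
scene wedge_mid [([0.3641, -0.4447, 0.0114], 0.66), ([0.5314, -0.3629, 0.0121], 0.59)]
scene wedge_tip [([0.3625, -0.4437, 0.0142], 0.66), ([0.5319, -0.3682, 0.0146], 0.58)]
scene block [([0.5352, 0.3169, 0.0435], 0.79)]
scene packer []
scene ferrule [([0.5354, -0.3588, 0.0111], 0.66), ([0.3635, -0.1565, 0.0152], 0.59)]
scene bowl [([0.7601, 0.0665, 0.0168], 0.7), ([0.5608, 0.3027, 0.097], 0.69)]
side fixture [([0.532, -0.0816, 0.0154], 0.96), ([0.3595, -0.1561, 0.0256], 0.42)]
side bars [([0.5309, -0.0814, 0.0209], 0.85), ([0.4894, 0.3215, 0.0388], 0.71)]
side bore [([0.5314, -0.0792, 0.0179], 0.89), ([0.4931, 0.3095, 0.0851], 0.51)]
side outlet [([0.5297, 0.0333, 0.0347], 0.82)]
side lip_left [([0.527, 0.0235, 0.0364], 0.97)]
side lip_right [([0.5332, 0.0218, 0.0313], 0.81)]
side back_edge []
side pin_mid [([0.5419, 0.241, 0.0611], 0.69), ([0.3566, -0.1575, 0.022], 0.6), ([0.4904, 0.312, 0.0873], 0.59)]
side wedge_mid [([0.3491, -0.4474, 0.0124], 0.64), ([0.5559, -0.4766, 0.0172], 0.63), ([0.5203, -0.3689, 0.0089], 0.56)]
side wedge_tip [([0.5217, -0.3642, 0.0144], 0.92), ([0.3543, -0.4438, 0.0131], 0.73)]
side block [([0.4917, 0.3191, 0.0366], 0.65)]
side packer [([0.5574, -0.4778, 0.0153], 0.8), ([0.5201, -0.3677, 0.0079], 0.23)]
side ferrule [([0.3608, -0.1553, 0.0237], 0.88), ([0.7779, 0.069, 0.0199], 0.35)]
side bowl [([0.7753, 0.0701, 0.0196], 0.58)]
1.55
```

```bash
cat > h.py <<'E'
import numpy as np, cv2
np.set_printoptions(precision=4,suppress=True)
from rig import bot
def ray(c,uv):
    K=np.array([[c['fx'],0,c['cx']],[0,c['fy'],c['cy']],[0,0,1]])
    p=cv2.undistortPoints(np.array(uv,float).reshape(-1,1,2),K,c['D']).reshape(-1,2)
    R=cv2.Rodrigues(np.array(c['rvec']))[0]; t=np.array(c['tvec']).ravel()
    d=np.c_[p,np.ones(len(p))]@R   # R^T d
    return -R.T@t, d
def plane(c,uv,z):
    o,d=ray(c,uv); s=(z-o[2])/d[:,2:3]; return o+s*d
def proj(c,P):
    K=np.array([[c['fx'],0,c['cx']],[0,c['fy'],c['cy']],[0,0,1]])
    return cv2.projectPoints(np.array(P,float).reshape(-1,1,3),np.array(c['rvec']),np.array(c['tvec']),K,c['D'])[0].reshape(-1,2)
def crop(src,x0,y0,w,h,k,out):
    im=cv2.imread(src)[y0:y0+h,x0:x0+w]
    cv2.imwrite(out,cv2.resize(im,None,fx=k,fy=k,interpolation=cv2.INTER_CUBIC))
E
python3 - <<'E'
from h import *
crop('pics/scene0.png',440,280,130,130,5,'pics/c1.png')
crop('pics/scene0.png',180,160,140,75,5,'pics/c2.png')
crop('pics/side0.png',255,200,150,135,5,'pics/c3.png')
crop('pics/side0.png',270,340,120,95,6,'pics/c4.png')
crop('pics/side0.png',280,120,150,70,5,'pics/c5.png')
crop('pics/scene0.png',250,210,200,145,4,'pics/c6.png')
E
```

```text
(no output)
```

View pics/c1.png

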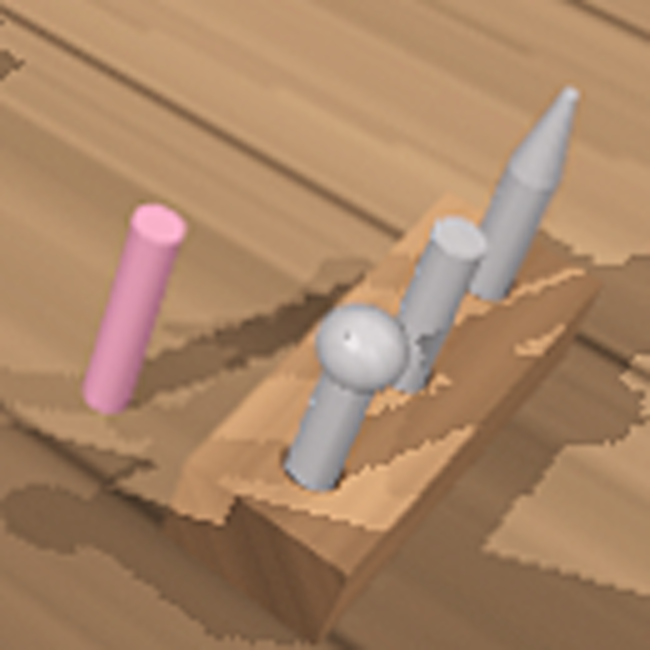

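View pics/c2.png

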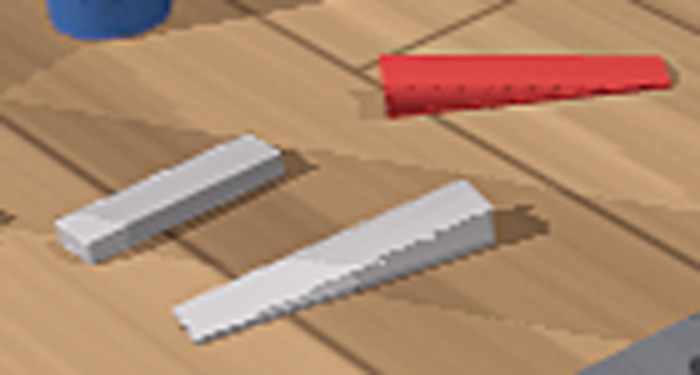

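View pics/c3.png

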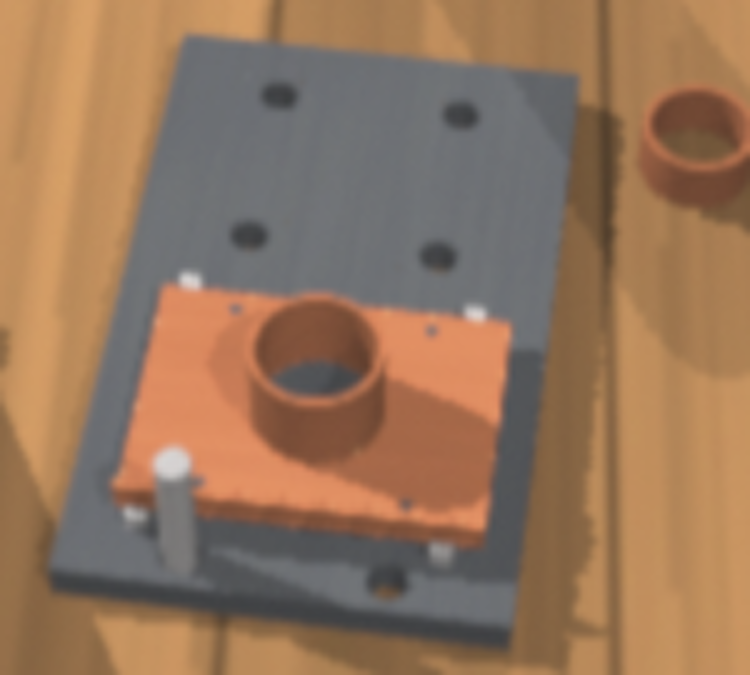

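View pics/c4.png

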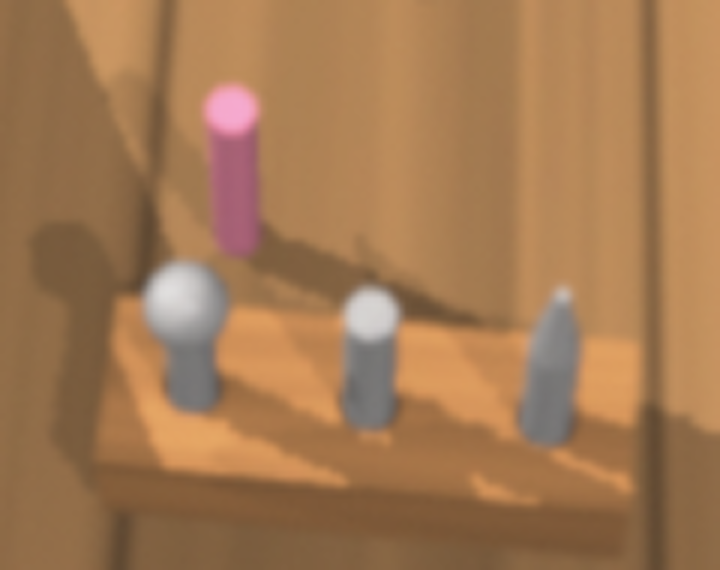

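View pics/c5.png

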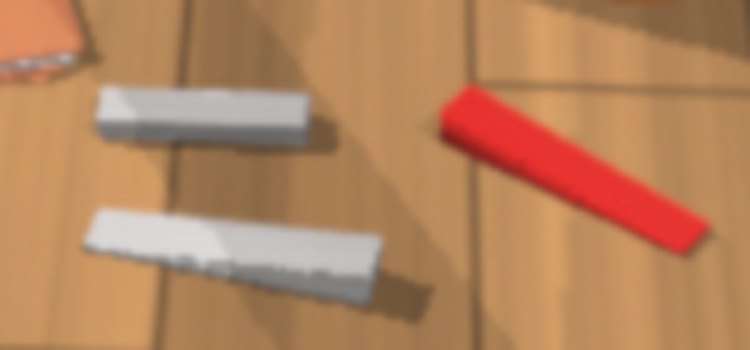

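View pics/c6.png

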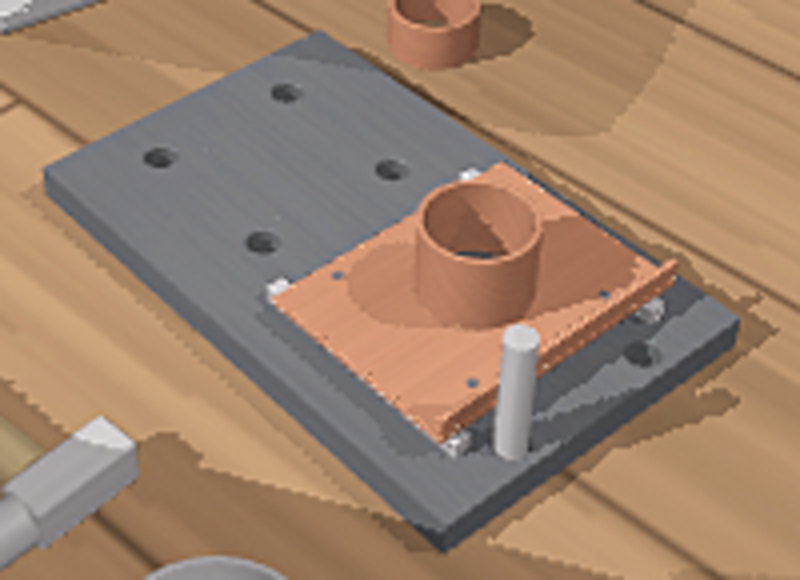

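```bash
cat > fit.py <<'E'
from h import *
from scipy.optimize import least_squares
def rig2(pl,loc,th0=90):
    # fit 2D rigid
    loc=np.array(loc);pl=np.array(pl)[:,:2]
    f=lambda p:((np.c_[np.cos(p[2])*loc[:,0]-np.sin(p[2])*loc[:,1]+p[0],np.sin(p[2])*loc[:,0]+np.cos(p[2])*loc[:,1]+p[1]])-pl).ravel()
    r=least_squares(f,[pl[:,0].mean(),pl[:,1].mean(),np.radians(th0)])
    return r.x,r.fun.reshape(-1,2)
E
python3 - <<'E'
from fit import *
cs=bot.get_calibration('scene');cd=bot.get_calibration('side')
loc=np.array([[-160,-100],[-160,100],[160,100],[160,-100]])/1000
sc=[(261.2,253.7),(330,218),(434.5,290.5),(360.7,342.5)]
sd=[(292,207.6),(370.4,215.4),(357.4,325.6),(265.4,315)]
for c,uv in((cs,sc),(cd,sd)):
    p,r=rig2(plane(c,uv,.02),loc); print('fix',p[:2],np.degrees(p[2]),'\n',r*1000)
# bores
b=lambda cr,k,o:[(x/k+o[0],y/k+o[1]) for x,y in cr]
print(plane(cs,b([(286,92),(160,158),(391,168),(262,242),(641,353)],4,(250,210)),.02))
print(plane(cd,b([(461,116),(279,97),(438,257),(249,236),(386,580)],5,(255,200)),.02))
# fixed pin top z=.09
print('pin fixed top',plane(cs,b([(521,337)],4,(250,210)),.09),plane(cd,b([(172,464)],5,(255,200)),.09))
print('loose top z=.105',plane(cs,b([(460,239)],5,(440,280)),.105),plane(cd,b([(371,315)],6,(270,340)),.105))
# wedge: tip top z .004, head top z .024
print('wedge scene tip',plane(cs,b([(174,312),(197,335)],5,(180,160)),.004).tolist(),'head',plane(cs,b([(464,181),(494,211)],5,(180,160)),.024).tolist())
print('wedge side tip',plane(cd,b([(97,208),(84,246)],5,(280,120)),.004).tolist(),'head',plane(cd,b([(382,236),(372,277)],5,(280,120)),.024).tolist())
# bar front tops
E
```

```text
fix [ 0.5322 -0.0483] 84.50730171181662 
 [[ 0.1358 -4.2872]
 [ 0.3379 -0.2973]
 [-1.074   1.8314]
 [ 0.6003  2.7531]]
fix [ 0.5285 -0.0512] 84.71951304417452 
 [[ 1.6084 -1.0964]
 [-1.1072 -0.2322]
 [-1.4939  1.4711]
 [ 0.9927 -0.1424]]
[[ 0.473  -0.1707  0.02  ]
 [ 0.5631 -0.1786  0.02  ]
 [ 0.481  -0.082   0.02  ]
 [ 0.5717 -0.0899  0.02  ]
 [ 0.4994  0.0973  0.02  ]]
[[ 0.4723 -0.1725  0.02  ]
 [ 0.562  -0.1809  0.02  ]
 [ 0.4813 -0.0834  0.02  ]
 [ 0.5706 -0.0919  0.02  ]
 [ 0.499   0.0946  0.02  ]]
pin fixed top [[0.5884 0.0887 0.09  ]] [[0.5878 0.0871 0.09  ]]
loose top z=.105 [[0.4934 0.3091 0.105 ]] [[0.4927 0.3067 0.105 ]]
wedge scene tip [[0.6097205616002166, -0.40160536295449023, 0.0040000000000000036], [0.6127717024899337, -0.378022753212075, 0.0040000000000000036]] head [[0.4544766063205782, -0.36486827233084385, 0.024000000000000132], [0.46182420559414017, -0.3329673743880255, 0.02400000000000002]]
wedge side tip [[0.6083456867122817, -0.409396472510947, 0.0040000000000000036], [0.6130508341685975, -0.3781891782864887, 0.0040000000000000036]] head [[0.4514652544452324, -0.3716478798043453, 0.02400000000000002], [0.4565140214543548, -0.33933452407377984, 0.02399999999999991]]
```

```bash
python3 - <<'E'
from fit import *
cs=bot.get_calibration('scene');cd=bot.get_calibration('side');cw=bot.get_calibration('wrist')
b=lambda cr,k,o:[(x/k+o[0],y/k+o[1]) for x,y in cr]
print('bases scene',plane(cs,b([(312,478),(408,382),(490,288)],5,(440,280)),.04))
print('bases side',plane(cd,b([(192,400),(370,418),(547,435)],6,(270,340)),.04))
loc=np.array([[-125,45],[-125,-45],[-35,45],[-35,-45],[145,45],[145,-45]])/1000
S=np.vstack([plane(cs,b([(286,92),(160,158),(391,168),(262,242),(641,353)],4,(250,210)),.02)[:,:2],[[.5884,.0887]]])
D=np.vstack([plane(cd,b([(461,116),(279,97),(438,257),(249,236),(386,580)],5,(255,200)),.02)[:,:2],[[.5878,.0871]]])
for P in (S,D,(S+D)/2):
    p,r=rig2(P,loc);print(p[:2],np.degrees(p[2]),'\n',r*1000)
    c,s=np.cos(p[2]),np.sin(p[2]); print('bore',p[0]+c*.145-s*.045,p[1]+s*.145+c*.045)
st=bot.read_state();R=st['tcp_rot'];o,d=ray(cw,[(320,240)])
print('cam in tool',R.T@(o-st['position']),'dir',(R.T@d[0])/np.linalg.norm(d[0]))
E
```

```text
bases scene [[0.5523 0.308  0.04  ]
 [0.4968 0.3127 0.04  ]
 [0.4409 0.3148 0.04  ]]
bases side [[0.5475 0.3083 0.04  ]
 [0.4921 0.3114 0.04  ]
 [0.4373 0.3144 0.04  ]]
[ 0.5299 -0.0509] 84.52498684333766 
 [[ 0.2344 -0.2857]
 [-0.3496 -1.0539]
 [ 0.7606  0.5556]
 [-0.3548 -0.1131]
 [-0.4318  0.4425]
 [ 0.1412  0.4546]]
bore 0.49895178715354127 0.09774163998867315
[ 0.5293 -0.0528] 84.44996203010383 
 [[ 0.1813 -0.4419]
 [-0.0072 -0.7437]
 [-0.1705  0.0384]
 [ 0.1168 -0.1136]
 [-0.4714  1.2233]
 [ 0.3511  0.0375]]
bore 0.49857299889585405 0.09584185314867552
[ 0.5296 -0.0519] 84.48750537651432 
 [[ 0.2079 -0.3639]
 [-0.1783 -0.8988]
 [ 0.2951  0.2969]
 [-0.119  -0.1133]
 [-0.4517  0.8329]
 [ 0.2461  0.2461]]
bore 0.49876230355304707 0.09679176308882305
cam in tool [ 0.0716  0.0001 -0.1618] dir [-0.2775  0.0059  0.9607]
```

```bash
cat > mv.py <<'E'
import sys,json,os
import numpy as np
from scipy.spatial.transform import Rotation as Ro
# usage: mv.py x y z psi [commit rounded]  -> prints row; keeps commanded pose
def Rp(p):
    c,s=np.cos(np.radians(p)),np.sin(np.radians(p)); return np.array([[c,s,0],[s,-c,0],[0,0,-1]])
F='cmd.json'
cur=json.load(open(F)) if os.path.exists(F) else [0.246,-0.575,0.223,23.136]
if sys.argv[1]=='show': print(cur); sys.exit()
t=[float(v) for v in sys.argv[1:5]]
R=Rp(cur[3]); d=np.round(R.T@(np.array(t[:3])-cur[:3]),4); a=round(-(t[3]-cur[3]),1)
print('row: %g %g %g 0 0 %g'%(*d,a))
new=list(np.array(cur[:3])+R@d)+[cur[3]-a]
json.dump(new,open(F,'w')); print('new cmd',np.round(new,4))
E
python3 mv.py 0.45 -0.15 0.223 -3.5;python3 mv.py 0.493 0.309 0.16 -3.5
```

```text
row: 0.3546 -0.3107 0 0 0 26.6
new cmd [ 0.45  -0.15   0.223 -3.464]
row: 0.0152 -0.4607 0.063 0 0 0
new cmd [ 0.493  0.309  0.16  -3.464]
```

Call:
apply_moves --motion "0.3546 -0.3107 0 0 0 26.6 0.087;0.3546 -0.3107 0 0 0 26.6 0.087;0.3546 -0.3107 0 0 0 26.6 0.087;0.3546 -0.3107 0 0 0 26.6 0.087;0.3546 -0.3107 0 0 0 26.6 0.087;0.3546 -0.3107 0 0 0 26.6 0.087;0.3546 -0.3107 0 0 0 26.6 0.087;0.3546 -0.3107 0 0 0 26.6 0.087"

```text
time_s: 2.55
position: [0.4502, -0.1469, 0.2228]
tcp_rot: [[0.998, -0.058, 0.0], [-0.058, -0.998, 0.0], [0.0, -0.0, -1.0]]
force: [0.3, -0.1, -0.1]
opening: 0.999
```

Call:
apply_moves --motion "0.0152 -0.4607 0.063 0 0 0 0.06;0.0152 -0.4607 0.063 0 0 0 0.06;0.0152 -0.4607 0.063 0 0 0 0.06;0.0152 -0.4607 0.063 0 0 0 0.06;0.0152 -0.4607 0.063 0 0 0 0.06;0.0152 -0.4607 0.063 0 0 0 0.06;0.0152 -0.4607 0.063 0 0 0 0.06;0.0152 -0.4607 0.063 0 0 0 0.06"

```text
time_s: 3.55
position: [0.4925, 0.3127, 0.1591]
tcp_rot: [[0.998, -0.057, 0.001], [-0.057, -0.998, 0.001], [0.001, -0.001, -1.0]]
force: [-0.1, -0.4, -0.2]
opening: 0.691
```

```bash
python3 - <<'E'
from h import *
s=bot.read_state(); print(s['time_s'],s['position'],s['tcp_rot'],s['joint_positions'],s['opening'],s['force'])
import pickle
c=bot.get_calibration('wrist');im=bot.capture('wrist');cv2.imwrite('pics/w1.png',im[:,:,::-1]);pickle.dump(c,open('w1.pkl','wb'))
P=[.493,.309,.105];print(proj(c,[P,[.493,.309,.04]]))
E
```

```text
3.55 [0.4925 0.3127 0.1591] [[ 0.9984 -0.0571  0.0007]
 [-0.0571 -0.9984  0.0007]
 [ 0.0006 -0.0008 -1.    ]] [ 21.4306  31.5704  91.7614   0.0288  56.617  114.686 ] 0.6914910834584369 [-0.1215 -0.4454 -0.1614]
[[323.5472 253.9461]
 [322.3384 227.4077]]
```

View pics/w1.png

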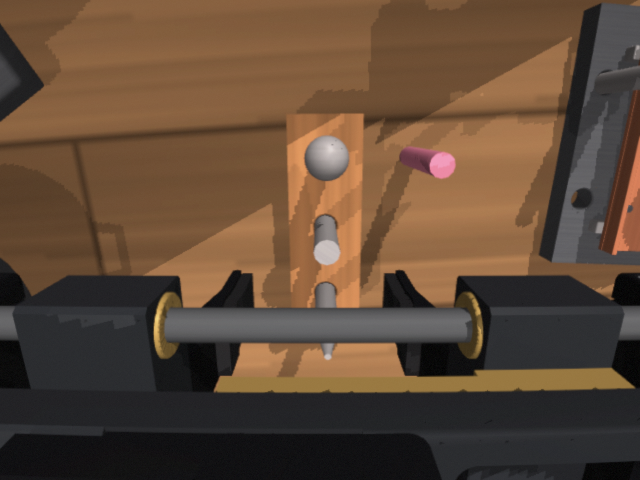

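```bash
python3 - <<'E'
from h import *
import pickle
c=pickle.load(open('w1.pkl','rb'))
print(plane(c,[(327,253)],.105),plane(c,[(581.5,198)],.02), plane(c,[(326,218)],.04))
crop('pics/w1.png',560,100,80,160,4,'pics/c7.png');crop('pics/w1.png',270,120,120,150,4,'pics/c8.png')
s=bot.read_state(); print(s['time_s'],s['position'],s['qvel'])
E
```

```text
[[0.4935 0.3069 0.105 ]] [[0.5006 0.0962 0.02  ]] [[0.5002 0.3058 0.04  ]]
3.6 [0.4929 0.3148 0.159 ] [-3.232  -1.7118  2.8102 -1.7603 -0.326  -3.8111]
```

View pics/c8.png

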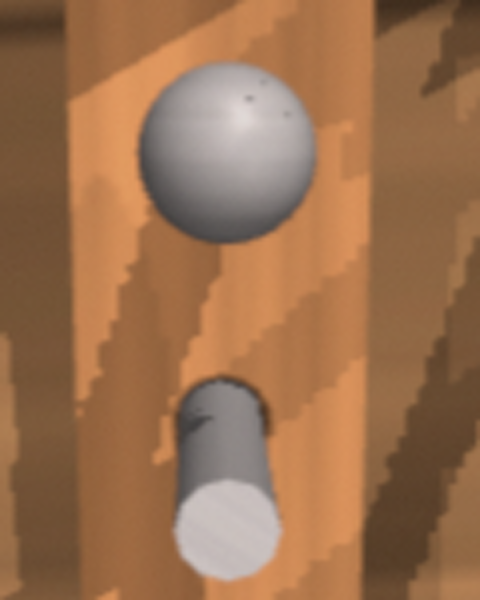

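View pics/c7.png

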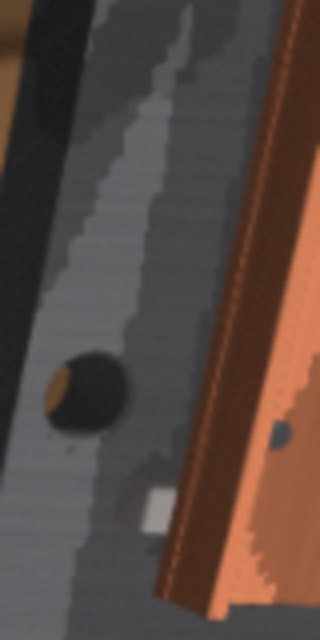

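```bash
python3 mv.py 0.4933 0.3078 0.069 -3.46
```

```text
row: 0.0004 0.0012 0.091 0 0 -0
new cmd [ 0.4933  0.3078  0.069  -3.464 ]
```

Call:
apply_moves --motion "0.0004 0.0012 0 0 0 0 0.06;0.0004 0.0012 0 0 0 0 0.06;0.0004 0.0012 0.02 0 0 0 0.06;0.0004 0.0012 0.04 0 0 0 0.06;0.0004 0.0012 0.06 0 0 0 0.06;0.0004 0.0012 0.08 0 0 0 0.06;0.0004 0.0012 0.091 0 0 0 0.06;0.0004 0.0012 0.091 0 0 0 0.06"

```text
time_s: 4.6
position: [0.4927, 0.307, 0.0682]
tcp_rot: [[0.998, -0.062, -0.001], [-0.062, -0.998, -0.001], [-0.001, 0.001, -1.0]]
force: [0.2, -0.1, -0.8]
opening: 0.691
```

```bash
python3 - <<'E'
from h import *
s=bot.read_state(); print(s['time_s'],s['position'],s['opening'],s['force'])
bot.capture('wrist')
c=bot.get_calibration('wrist');im=bot.capture('wrist');cv2.imwrite('pics/w2.png',im[:,:,::-1])
print(bot.read_state()['position'])
E
```

```text
4.6 [0.4927 0.307  0.0682] 0.6908518447627193 [ 0.2353 -0.146  -0.7723]
[0.4935 0.3078 0.0692]
```

View pics/w2.png

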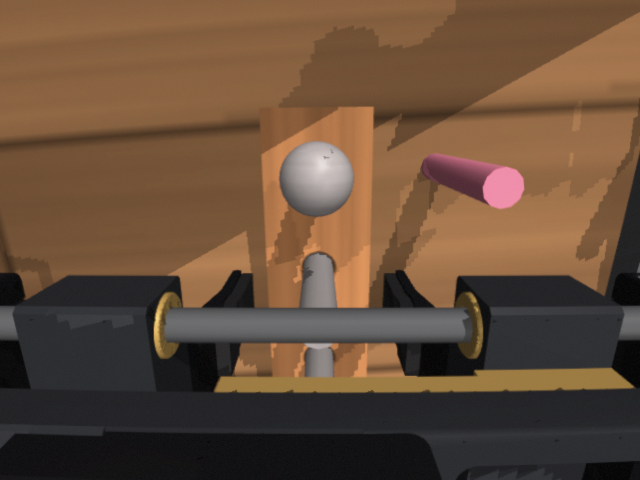

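Call:
apply_moves --motion "0 0 0 0 0 0 0;0 0 0 0 0 0 0;0 0 0 0 0 0 0;0 0 0 0 0 0 0;0 0 0 0 0 0 0;0 0 0 0 0 0 0;0 0 0 0 0 0 0;0 0 -0.01 0 0 0 0"

```text
time_s: 5.7
position: [0.4921, 0.3077, 0.078]
tcp_rot: [[0.998, -0.061, -0.002], [-0.061, -0.998, -0.001], [-0.002, 0.001, -1.0]]
force: [-0.1, -1.0, -2.1]
opening: 0.175
```

```bash
python3 mv.py 0.4933 0.3078 0.079 -3.464; python3 mv.py 0.4933 0.3078 0.14 -3.46; python3 mv.py 0.4988 0.0968 0.14 84.5
```

```text
row: -0 -0 -0.01 0 0 -0
new cmd [ 0.4933  0.3078  0.079  -3.464 ]
row: -0 -0 -0.061 0 0 -0
new cmd [ 0.4933  0.3078  0.14   -3.464 ]
row: 0.0182 0.2102 0 0 0 -88
new cmd [ 0.4988  0.0968  0.14   84.536 ]
```

```bash
rm cmd.json; echo '[0.4933,0.3078,0.079,-3.464]'>cmd.json; python3 mv.py 0.496 0.20 0.14 46.5;  python3 mv.py 0.4988 0.0968 0.14 84.5
```

```text
row: 0.0092 0.1074 -0.061 0 0 -50
new cmd [ 0.496  0.2    0.14  46.536]
row: -0.073 0.0731 0 0 0 -38
new cmd [ 0.4988  0.0968  0.14   84.536 ]
```

Call:
apply_moves --motion "0 0 -0.02 0 0 0 0;0 0 -0.04 0 0 0 0;0 0 -0.061 0 0 0 0;0.002 0.0274 -0.061 0 0 -10 0;0.004 0.0474 -0.061 0 0 -20 0;0.006 0.0674 -0.061 0 0 -30 0;0.008 0.0874 -0.061 0 0 -40 0;0.0092 0.1074 -0.061 0 0 -50 0"

```text
time_s: 6.7
position: [0.4957, 0.1997, 0.1401]
tcp_rot: [[0.684, 0.73, 0.001], [0.73, -0.684, 0.0], [0.001, 0.0, -1.0]]
force: [0.1, 0.2, -1.0]
opening: 0.175
```

Call:
apply_moves --motion "-0.02 0.02 0 0 0 -9.5 0;-0.04 0.04 0 0 0 -19 0;-0.055 0.055 0 0 0 -28 0;-0.065 0.065 0 0 0 -38 0;-0.073 0.0731 0 0 0 -38 0;-0.073 0.0731 0 0 0 -38 0;-0.073 0.0731 0 0 0 -38 0;-0.073 0.0731 0 0 0 -38 0"

```text
time_s: 7.7
position: [0.4984, 0.0976, 0.1396]
tcp_rot: [[0.095, 0.995, -0.0], [0.995, -0.095, 0.0], [0.0, -0.0, -1.0]]
force: [-0.1, 0.6, -0.2]
opening: 0.178
```

```bash
python3 - <<'E'
from h import *
import pickle
s=bot.read_state(); print(s['time_s'],s['position'],s['tcp_rot'],s['opening'],s['force'])
c=bot.get_calibration('wrist');im=bot.capture('wrist');cv2.imwrite('pics/w3.png',im[:,:,::-1]);pickle.dump(c,open('w3.pkl','wb'))
for n in('scene','side'): cv2.imwrite(f'pics/{n}3.png',bot.capture(n)[:,:,::-1])
s=bot.read_state();print(s['position'])
print(proj(c,[.4988,.0968,.02]))
crop('pics/scene3.png',330,180,130,130,5,'pics/s3.png')
crop('pics/side3.png',270,230,120,110,6,'pics/d3.png')
E
```

```text
7.7 [0.4984 0.0976 0.1396] [[ 0.0952  0.9955 -0.    ]
 [ 0.9955 -0.0952  0.0001]
 [ 0.0001 -0.     -1.    ]] 0.1776313198482395 [-0.1204  0.6407 -0.2388]
[0.4984 0.0974 0.1395]
[[318.9335 228.8593]]
```

View pics/w3.png

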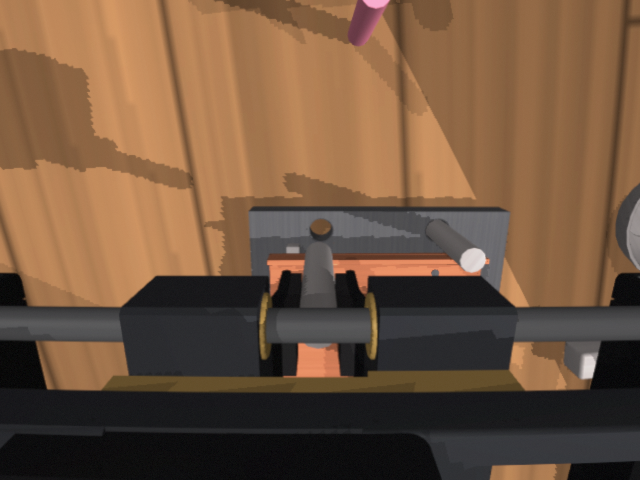

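View pics/s3.png

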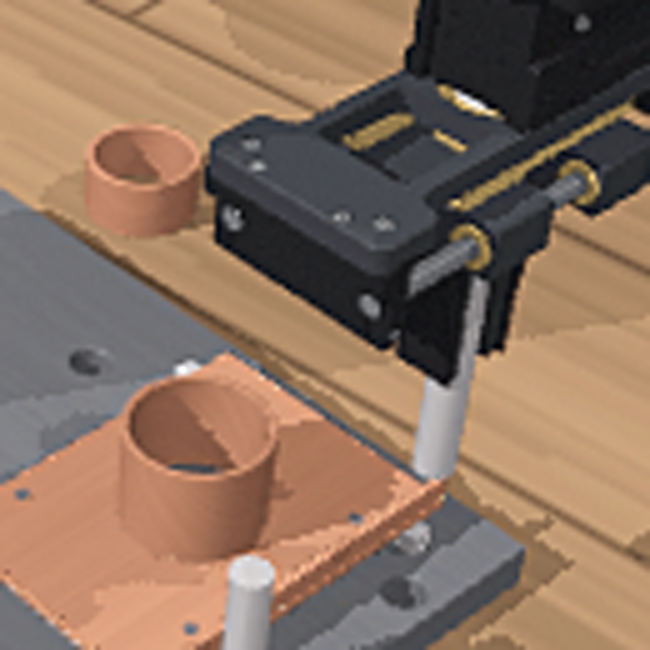

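View pics/d3.png

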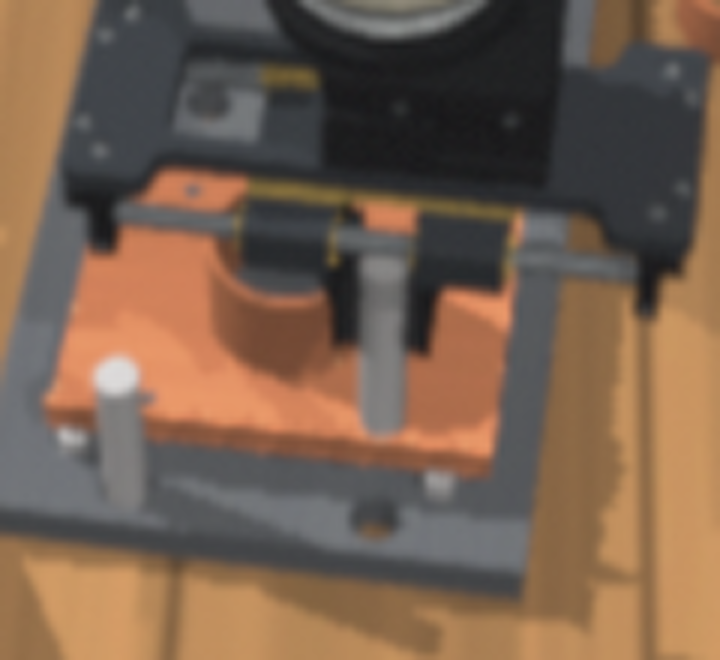

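```bash
python3 - <<'E'
from h import *
import pickle
c=pickle.load(open('w3.pkl','rb'))
crop('pics/w3.png',280,200,80,80,8,'pics/c9.png')
a=np.linspace(0,2*np.pi,12,endpoint=False)
T=np.array([.4984,.0975])
im=cv2.imread('pics/c9.png')
for ctr,r,z,col in((T,.008,.0855,(0,255,0)),(np.array([.4988,.0968]),.00875,.02,(255,255,0))):
    p=proj(c,np.c_[ctr[0]+r*np.cos(a),ctr[1]+r*np.sin(a),np.full(12,z)])
    for u,v in p: cv2.circle(im,(int((u-280+.5)*8),int((v-200+.5)*8)),2,col,-1)
cv2.imwrite('pics/c9.png',im)
cs=bot.get_calibration('scene');cd=bot.get_calibration('side')
print('bottom pin expected px scene',(proj(cs,[*T,.0855])-[330,180])*5,'side',(proj(cd,[*T,.0855])-[270,230])*6)
print('bore now',plane(cs,[(403/5+330,593/5+180)],.02),plane(cd,[(376/6+270,518/6+230)],.02))
E
```

```text
bottom pin expected px scene [[424.3153 465.7192]] side [[376.9509 420.0403]]
bore now [[0.4997 0.0983 0.02  ]] [[0.498  0.0954 0.02  ]]
```

View pics/c9.png

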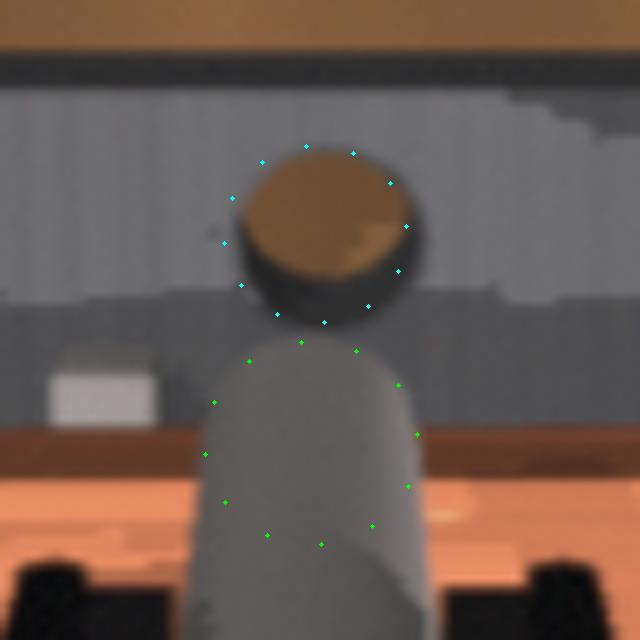

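```bash
python3 mv.py 0.5001 0.0966 0.082 84.536
```

```text
row: -0 0.0013 0.058 0 0 -0
new cmd [5.0010e-01 9.6600e-02 8.2000e-02 8.4536e+01]
```

Call:
apply_moves --motion "0 0.0013 0 0 0 0 0;0 0.0013 0.015 0 0 0 0;0 0.0013 0.03 0 0 0 0;0 0.0013 0.045 0 0 0 0;0 0.0013 0.058 0 0 0 0;0 0.0013 0.058 0 0 0 0;0 0.0013 0.058 0 0 0 0;0 0.0013 0.058 0 0 0 0"

```text
time_s: 8.85
position: [0.5002, 0.0969, 0.0821]
tcp_rot: [[0.095, 0.995, 0.001], [0.995, -0.095, -0.0], [0.0, 0.001, -1.0]]
force: [0.9, -0.1, -1.3]
opening: 0.174
```

```bash
python3 - <<'E'
from h import *
import pickle
s=bot.read_state(); print(s['time_s'],s['position'],s['force'])
c=bot.get_calibration('wrist');im=bot.capture('wrist');cv2.imwrite('pics/w4.png',im[:,:,::-1]);pickle.dump(c,open('w4.pkl','wb'))
T=s['position']
for n in('scene','side'): cv2.imwrite(f'pics/{n}4.png',bot.capture(n)[:,:,::-1])
crop('pics/w4.png',280,180,80,80,8,'pics/c9.png')
a=np.linspace(0,2*np.pi,24,endpoint=False)
im=cv2.imread('pics/c9.png')
for ctr,r,z,col in((T,.008,T[2]-.054,(0,255,0)),(np.array([.5001,.0966]),.00875,.02,(255,255,0))):
    p=proj(c,np.c_[ctr[0]+r*np.cos(a),ctr[1]+r*np.sin(a),np.full(24,z)])
    for u,v in p: cv2.circle(im,(int((u-280+.5)*8),int((v-180+.5)*8)),2,col,-1)
cv2.imwrite('pics/c9.png',im)
crop('pics/scene4.png',360,230,90,80,7,'pics/s4.png')
crop('pics/side4.png',290,260,90,80,7,'pics/d4.png')
print(bot.read_state()['position'])
E
```

```text
8.85 [0.5002 0.0969 0.0821] [ 0.8691 -0.1206 -1.3235]
[0.5001 0.0969 0.082 ]
```

View pics/c9.png

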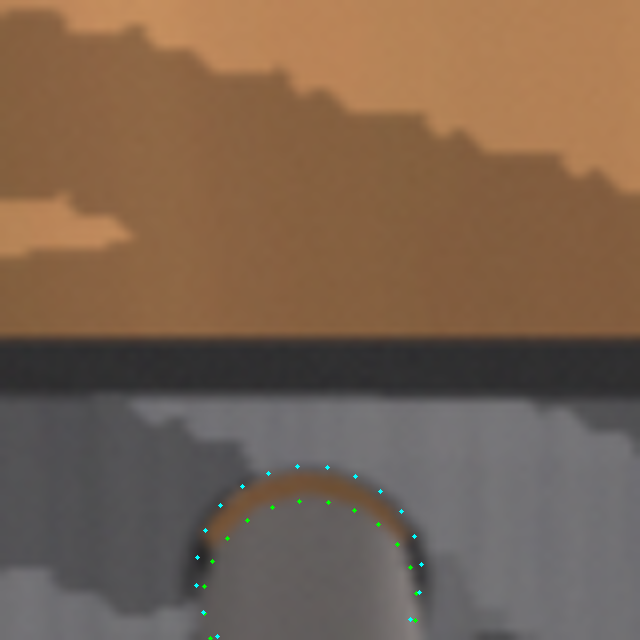

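View pics/s4.png

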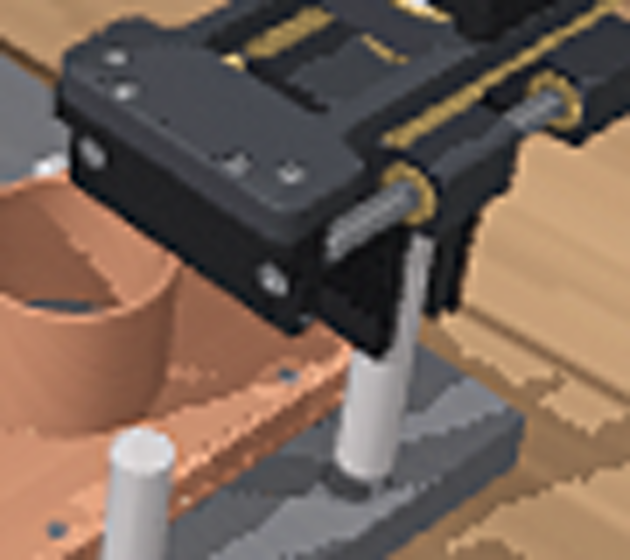

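View pics/d4.png

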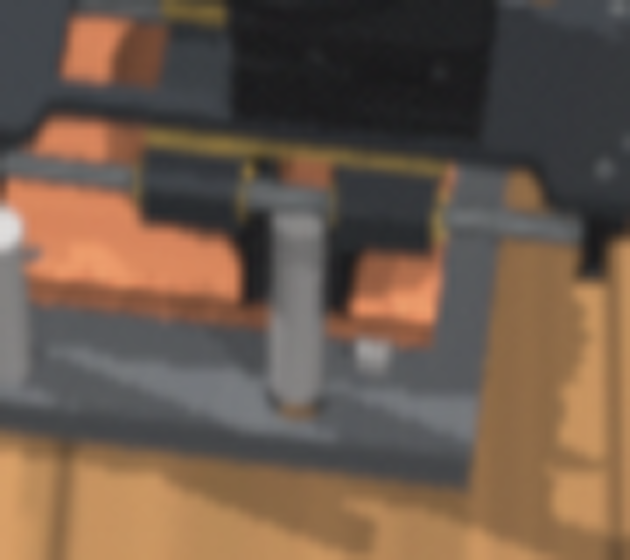

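Call:
apply_moves --motion "-0.0004 0 0 0 0 0 0;-0.0004 0 0.003 0 0 0 0;-0.0004 0 0.006 0 0 0 0;-0.0004 0 0.009 0 0 0 0;-0.0004 0 0.012 0 0 0 0;-0.0004 0 0.014 0 0 0 0;-0.0004 0 0.016 0 0 0 0;-0.0004 0 0.016 0 0 0 0"

```text
time_s: 10.0
position: [0.4998, 0.0963, 0.0653]
tcp_rot: [[0.095, 0.995, 0.0], [0.995, -0.095, -0.0], [-0.0, 0.0, -1.0]]
force: [-0.4, -2.8, -2.4]
opening: 0.171
```

Call:
apply_moves --motion "0 0 0.003 0 0 0 0;0 0 0.006 0 0 0 0;0 0 0.009 0 0 0 0;0 0 0.0115 0 0 0 0;0 0 0.0115 0 0 0 0;0 0 0.0115 0 0 0 0.03;0 0 0.0115 0 0 0 0.03;0 0 0.0115 0 0 0 0.03"

```text
time_s: 11.0
position: [0.4995, 0.0968, 0.0541]
tcp_rot: [[0.095, 0.995, -0.0], [0.995, -0.095, 0.0], [0.0, -0.0, -1.0]]
force: [-0.0, -0.5, 0.3]
opening: 0.331
```

```bash
echo '[0.5001,0.0962,0.0545,84.536]'>cmd.json; python3 - <<'E'
from h import *
s=bot.read_state(); print(s['time_s'],s['position'],s['force'],s['opening'])
for n in('scene','side','wrist'): cv2.imwrite(f'pics/{n}5.png',bot.capture(n)[:,:,::-1])
crop('pics/scene5.png',360,230,90,80,7,'pics/s5.png')
crop('pics/side5.png',260,250,120,90,6,'pics/d5.png')
E
python3 mv.py 0.5001 0.0962 0.16 84.536
```

```text
11.0 [0.4995 0.0968 0.0541] [-0.0153 -0.4844  0.2557] 0.3308237495122119
row: 0 0 -0.1055 0 0 -0
new cmd [ 0.5001  0.0962  0.16   84.536 ]
```

View pics/s5.png

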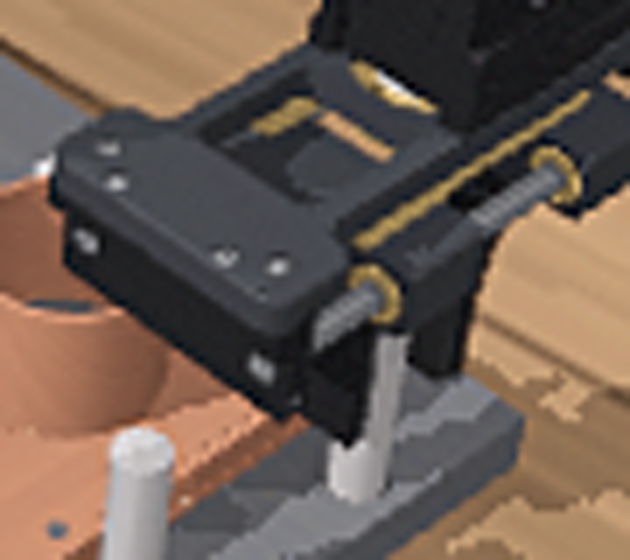

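View pics/d5.png

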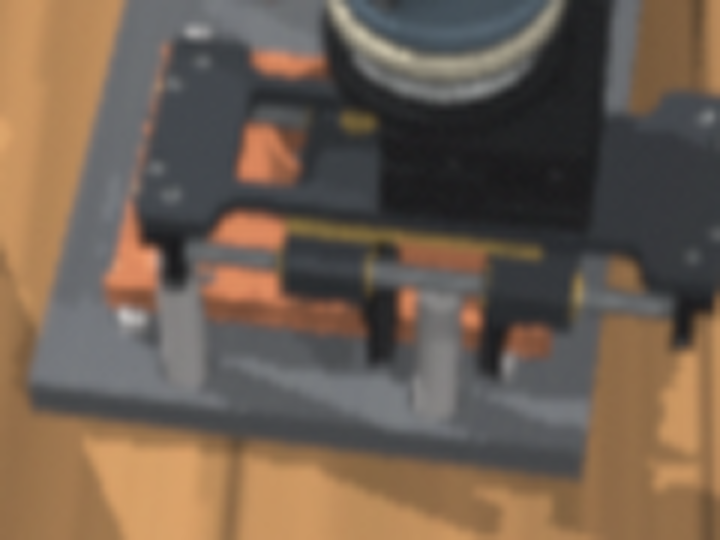

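```bash
echo '[0.5001,0.0962,0.0545,84.536]'>cmd.json; python3 mv.py 0.50 -0.12 0.17 40;python3 mv.py 0.50 -0.365 0.17 -14.5
```

```text
row: -0.2152 0.0205 -0.1155 0 0 44.5
new cmd [ 0.5   -0.12   0.17  40.036]
row: -0.1576 0.1876 0 0 0 54.5
new cmd [  0.5    -0.365   0.17  -14.464]
```

Call:
apply_moves --motion "0 0 -0.03 0 0 0 0.03;0 0 -0.08 0 0 0 0.03;0 0 -0.1155 0 0 0 0.03;-0.04 0.004 -0.1155 0 0 9 0.06;-0.085 0.008 -0.1155 0 0 18 0.06;-0.13 0.012 -0.1155 0 0 27 0.06;-0.175 0.016 -0.1155 0 0 36 0.06;-0.2152 0.0205 -0.1155 0 0 44.5 0.06"

```text
time_s: 12.15
position: [0.4994, -0.1212, 0.1696]
tcp_rot: [[0.769, 0.639, 0.0], [0.639, -0.769, 0.0], [0.0, 0.0, -1.0]]
force: [0.1, -0.3, -0.2]
opening: 0.684
```

Call:
apply_moves --motion "-0.026 0.031 0 0 0 9 0.06;-0.052 0.062 0 0 0 18 0.06;-0.078 0.093 0 0 0 27 0.06;-0.105 0.125 0 0 0 36 0.06;-0.131 0.156 0 0 0 45 0.06;-0.1576 0.1876 0 0 0 54.5 0.06;-0.1576 0.1876 0 0 0 54.5 0.06;-0.1576 0.1876 0 0 0 54.5 0.06"

```text
time_s: 13.15
position: [0.4991, -0.3637, 0.1691]
tcp_rot: [[0.968, -0.249, -0.001], [-0.249, -0.968, 0.002], [-0.002, -0.002, -1.0]]
force: [-0.5, 0.1, -1.1]
opening: 0.689
```

```bash
python3 - <<'E'
from h import *
import pickle
s=bot.read_state(); print(s['time_s'],s['position'],s['tcp_rot'][:,0],s['opening'],s['joint_positions'])
c=bot.get_calibration('wrist');im=bot.capture('wrist');cv2.imwrite('pics/w6.png',im[:,:,::-1]);pickle.dump(c,open('w6.pkl','wb'))
for n in('scene','side'): cv2.imwrite(f'pics/{n}6.png',bot.capture(n)[:,:,::-1])
crop('pics/scene6.png',250,210,200,145,4,'pics/s6.png')
crop('pics/side6.png',255,200,150,135,5,'pics/d6.png')
E
```

```text
13.15 [ 0.4991 -0.3637  0.1691] [ 0.9685 -0.2492 -0.0015] 0.6886896726955158 [-46.4554  33.2592  86.064    0.0307  60.7968  57.9592]
```

View pics/w6.png

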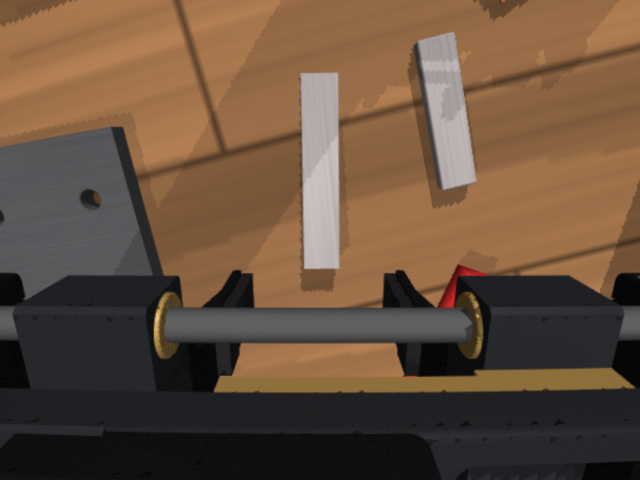

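View pics/s6.png

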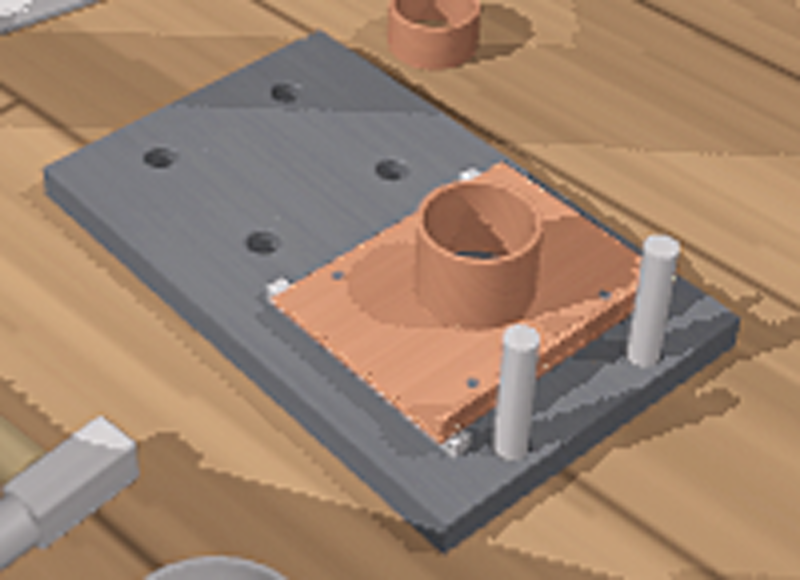

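View pics/d6.png

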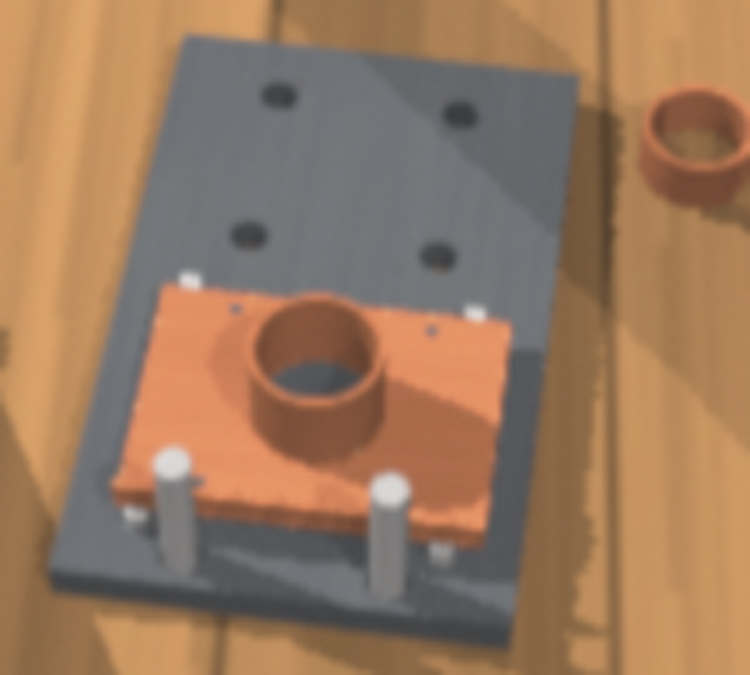

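```bash
python3 - <<'E'
from fit import *
import pickle
c=pickle.load(open('w6.pkl','rb'))
crop('pics/w6.png',280,60,80,230,4,'pics/c10.png')
im=cv2.imread('pics/c10.png'); print(im.shape)
h=cv2.resize(np.hstack([cv2.resize(cv2.imread('pics/w6.png')[60:120,280:360],None,fx=7,fy=7),]),None,fx=1,fy=1)
g=cv2.resize(cv2.imread('pics/w6.png')[240:300,280:360],None,fx=7,fy=7)
cv2.imwrite('pics/c10.png',np.vstack([h[:300],g[:300]]))
E
```

```text
(920, 320, 3)
```

View pics/c10.png

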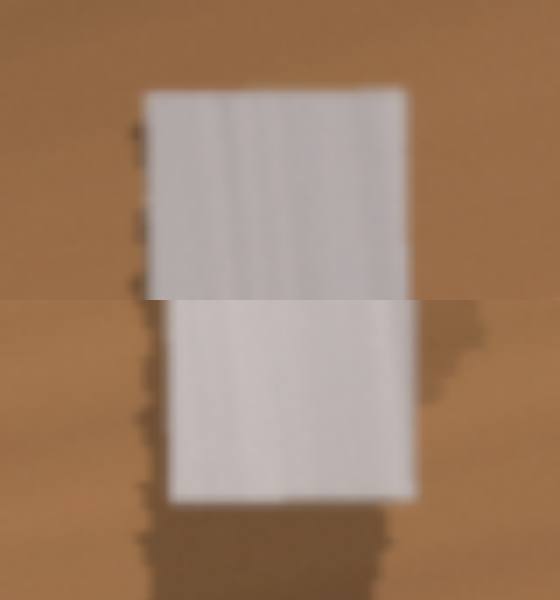

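```bash
python3 - <<'E'
from fit import *
import pickle
c=pickle.load(open('w6.pkl','rb'))
t=plane(c,[(300.3,72.7),(337.6,72.2)],.004);h=plane(c,[(303.9,268.2),(339,267.9)],.024)
print(t,h)
t,h=t.mean(0)[:2],h.mean(0)[:2]; d=t-h; L=np.linalg.norm(d); print('len',L,'yaw',np.degrees(np.arctan2(d[1],d[0])),'mid',(t+h)/2,'tip',t)
u=d/L; print('grip at 115 from tip', (t+h)/2-u*.035, 'via tip',t-u*.115)
E
```

```text
[[ 0.6163 -0.3795  0.004 ]
 [ 0.6092 -0.4087  0.004 ]] [[ 0.4611 -0.3417  0.024 ]
 [ 0.4539 -0.371   0.024 ]]
len 0.1597698457093822 yaw -13.658985986419466 mid [ 0.5351 -0.3752] tip [ 0.6127 -0.3941]
grip at 115 from tip [ 0.5011 -0.367 ] via tip [ 0.501  -0.3669]
```

```bash
python3 mv.py 0.501 -0.367 0.003 -13.7; python3 - <<'E'
from h import *
import pickle
print(plane(pickle.load(open('w6.pkl','rb')),[(460,266),(442,300)],.01))
E
```

```text
row: 0.0014 0.0017 0.167 0 0 -0.8
new cmd [ 5.0100e-01 -3.6700e-01  3.0000e-03 -1.3664e+01]
[[ 0.423  -0.4768  0.01  ]
 [ 0.394  -0.4555  0.01  ]]
```

Call:
apply_moves --motion "0.0014 0.0017 0.04 0 0 -0.8 0.06;0.0014 0.0017 0.08 0 0 -0.8 0.06;0.0014 0.0017 0.115 0 0 -0.8 0.06;0.0014 0.0017 0.14 0 0 -0.8 0.06;0.0014 0.0017 0.155 0 0 -0.8 0.06;0.0014 0.0017 0.163 0 0 -0.8 0.06;0.0014 0.0017 0.167 0 0 -0.8 0.06;0.0014 0.0017 0.167 0 0 -0.8 0.06"

```text
time_s: 14.3
position: [0.5009, -0.3669, 0.0031]
tcp_rot: [[0.972, -0.236, 0.001], [-0.236, -0.972, -0.001], [0.001, 0.001, -1.0]]
force: [-0.3, -0.2, -0.4]
opening: 0.689
```

```bash
python3 - <<'E'
from h import *
cv2.imwrite('pics/w7.png',bot.capture('wrist')[:,:,::-1])
s=bot.read_state(); print(s['time_s'],s['position'],s['force'])
E
```

```text
14.35 [ 0.501  -0.3671  0.0033] [ 0.4547 -0.1778  0.5211]
```

View pics/w7.png

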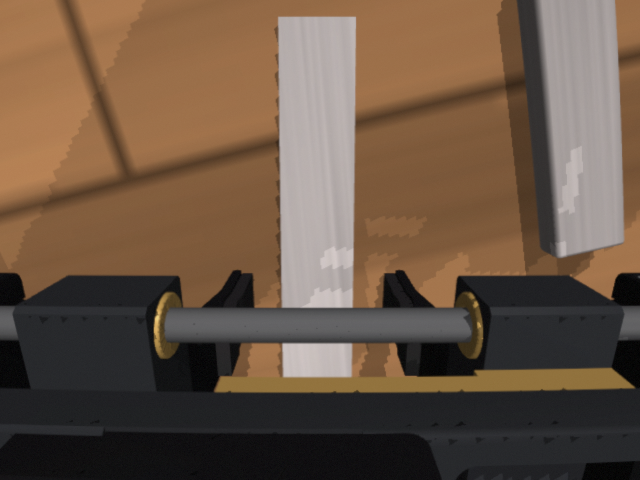

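Call:
apply_moves --motion "0 0 0 0 0 0 0.015;0 0 0 0 0 0 0.015;0 0 0 0 0 0 0.015;0 0 0 0 0 0 0.015;0 0 0 0 0 0 0.015;0 0 0 0 0 0 0.015;0 0 -0.004 0 0 0 0.015;0 0 -0.01 0 0 0 0.015"

```text
time_s: 15.35
position: [0.4998, -0.3659, 0.0118]
tcp_rot: [[0.972, -0.236, -0.002], [-0.236, -0.972, 0.002], [-0.002, -0.001, -1.0]]
force: [0.1, 0.2, -5.2]
opening: 0.34
```

```bash
python3 - <<'E'
from h import *
import pickle
cv2.imwrite('pics/w8.png',bot.capture('wrist')[:,:,::-1])
cv2.imwrite('pics/side8.png',bot.capture('side')[:,:,::-1]);cv2.imwrite('pics/scene8.png',bot.capture('scene')[:,:,::-1])
s=bot.read_state(); print(s['time_s'],s['position'],s['force'],s['opening'],s['moment'])
crop('pics/scene8.png',180,120,140,120,5,'pics/s8.png')
b=lambda cr,k,o:[(x/k+o[0],y/k+o[1]) for x,y in cr]
cs=bot.get_calibration('scene');cd=bot.get_calibration('side')
th=np.radians(84.49);F=np.array([.5308,-.0523])
R=np.array([[np.cos(th),-np.sin(th)],[np.sin(th),np.cos(th)]])
loc=lambda P:(np.array(P)[:,:2]-F)@R*1000
# outlet front corners at top z .034, back
print('side front corners',loc(plane(cd,b([(163,287),(510,323)],5,(255,200)),.034)))
print('scene front corners',loc(plane(cs,b([(502,166),(275,297)],4,(250,210)),.034)))
print('side bar fronts',loc(plane(cd,b([(190,275),(475,308)],5,(255,200)),.03)))
print('scene bar fronts',loc(plane(cs,b([(467,172),(278,285)],4,(250,210)),.03)))
for x in(-.123,): print('tcp',F+R@[x,0])
E
```

```text
15.5 [ 0.5006 -0.3667  0.0127] [ 0.2321  0.2114 -4.6931] 0.33948097684834794 [ 0.0304  0.0981 -0.0107]
side front corners [[ 11.0212 -75.16  ]
 [  9.0373  84.1469]]
scene front corners [[ 14.6223  81.4247]
 [ 13.4642 -73.8449]]
side bar fronts [[ -0.7551 -64.9203]
 [ -0.3498  67.299 ]]
scene bar fronts [[  2.9042  67.2405]
 [  4.6674 -64.7871]]
tcp [ 0.519  -0.1747]
```

View pics/s8.png

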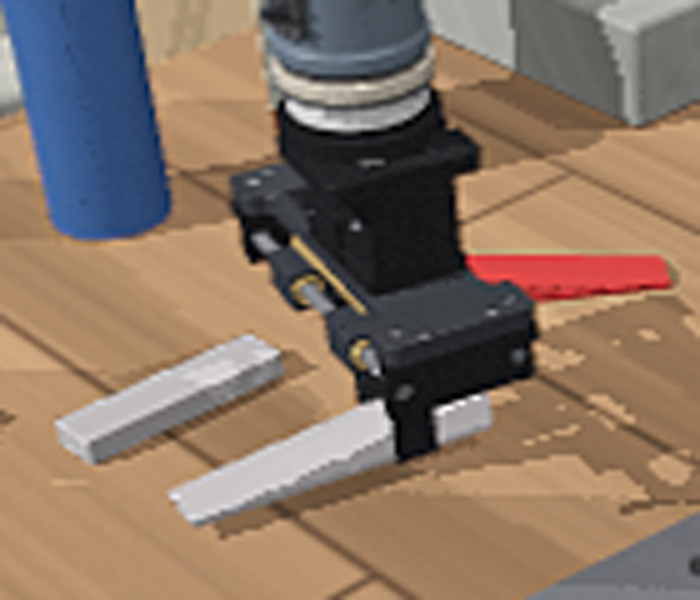

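View pics/w8.png

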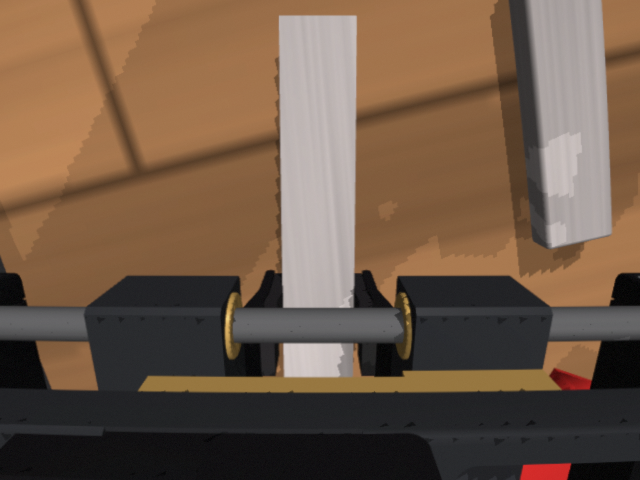

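```bash
echo '[0.501,-0.367,0.013,-13.664]'>cmd.json; python3 mv.py 0.512 -0.27 0.08 34.3;python3 mv.py 0.519 -0.1747 0.08 84.49
```

```text
row: -0.0122 -0.0969 -0.067 0 0 -48
new cmd [ 0.512 -0.27   0.08  34.336]
row: 0.0595 -0.0747 0 0 0 -50.2
new cmd [ 5.1900e-01 -1.7470e-01  8.0000e-02  8.4536e+01]
```

Call:
apply_moves --motion "0 0 -0.035 0 0 0 0.015;0 0 -0.067 0 0 0 0.015;-0.002 -0.016 -0.067 0 0 -8 0.015;-0.004 -0.032 -0.067 0 0 -16 0.015;-0.006 -0.048 -0.067 0 0 -24 0.015;-0.008 -0.064 -0.067 0 0 -32 0.015;-0.01 -0.08 -0.067 0 0 -40 0.015;-0.0122 -0.0969 -0.067 0 0 -48 0.015"

```text
time_s: 16.5
position: [0.5115, -0.2691, 0.0794]
tcp_rot: [[0.823, 0.568, -0.0], [0.568, -0.823, 0.0], [-0.0, -0.0, -1.0]]
force: [0.1, -0.0, -5.1]
opening: 0.343
```

Call:
apply_moves --motion "0.01 -0.0125 0 0 0 -8.4 0.015;0.02 -0.025 0 0 0 -16.8 0.015;0.03 -0.0375 0 0 0 -25.2 0.015;0.04 -0.05 0 0 0 -33.6 0.015;0.05 -0.0625 0 0 0 -42 0.015;0.0595 -0.0747 0 0 0 -50.2 0.015;0.0595 -0.0747 0 0 0 -50.2 0.015;0.0595 -0.0747 0 0 0 -50.2 0.015"

```text
time_s: 17.5
position: [0.519, -0.175, 0.0796]
tcp_rot: [[0.097, 0.995, 0.001], [0.995, -0.097, -0.001], [-0.001, 0.001, -1.0]]
force: [-0.5, 0.6, -5.2]
opening: 0.338
```

```bash
python3 - <<'E'
from h import *
import pickle
s=bot.read_state(); print(s['time_s'],s['position'],s['tcp_rot'][:,0],s['force'],s['opening'])
c=bot.get_calibration('wrist');cv2.imwrite('pics/w9.png',bot.capture('wrist')[:,:,::-1]);pickle.dump(c,open('w9.pkl','wb'))
E
```

```text
17.5 [ 0.519  -0.175   0.0796] [ 0.0971  0.9953 -0.0007] [-0.4917  0.5649 -5.2316] 0.33768371906413835
```

View pics/w9.png

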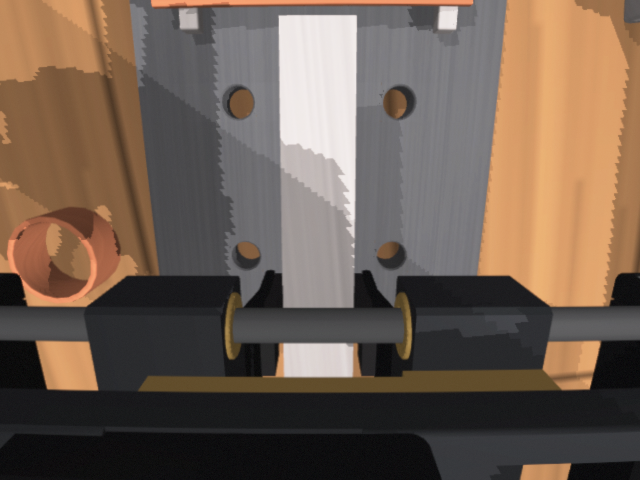

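```bash
python3 - <<'E'
from fit import *
import pickle
c=pickle.load(open('w9.pkl','rb'))
a=cv2.imread('pics/w9.png')
A=cv2.resize(a[80:125,215:425],None,fx=3.8,fy=3.8,interpolation=cv2.INTER_CUBIC);B=cv2.resize(a[235:275,215:425],None,fx=3.8,fy=3.8,interpolation=cv2.INTER_CUBIC);C=cv2.resize(a[0:45,150:480],None,fx=798/330,fy=798/330,interpolation=cv2.INTER_CUBIC)
cv2.imwrite('pics/c11.png',np.vstack([A,B,C]));print(A.shape,B.shape,C.shape)
E
```

```text
(171, 798, 3) (152, 798, 3) (109, 798, 3)
```

View pics/c11.png

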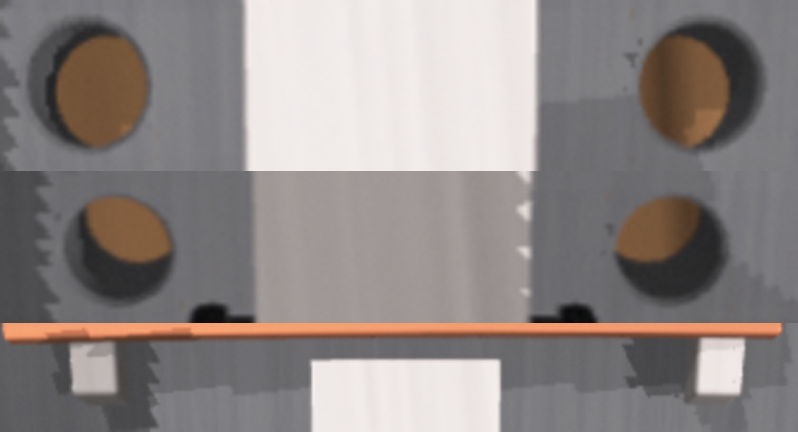

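```bash
python3 - <<'E'
from fit import *
import pickle
c=pickle.load(open('w9.pkl','rb'))
P=lambda x,y,k,ox,oy:(x/k+ox-.4,y/k+oy-.4)
up=[P(89,83,3.8,215,80),P(704,83,3.8,215,80)];dn=[P(119.5,247-171,3.8,215,235),P(671.5,247-171,3.8,215,235)]
k=798/330
b=plane(c,up+dn,.02)
p,r=rig2(b,np.array([[-35,45],[-35,-45],[-125,45],[-125,-45]])/1000);print(p[:2],np.degrees(p[2]),r*1000)
th=p[2];R=np.array([[np.cos(th),-np.sin(th)],[np.sin(th),np.cos(th)]]);F=p[:2]
loc=lambda Q:(np.array(Q)[:,:2]-F)@R*1000
bars=[P(94,393-323,k,150,0),P(720.5,394-323,k,150,0)]
print('bars bottom-front edge top?',loc(plane(c,bars,.03)))
print('lip',loc(plane(c,[P(70,340-323,k,150,0),P(745,335-323,k,150,0)],.03)))
s=np.array([.519,-.175]);zb=.0796-.0031
print('wedge tip',loc(plane(c,[P(311,360-323,k,150,0),P(500,360-323,k,150,0)],zb+.004)),'tcp',loc([s]),'head side',loc(plane(c,[P(255,250-171,3.8,215,235),P(531,250-171,3.8,215,235)],zb+.016)))
u=np.array([.0971,.9953]);print('tool yaw',np.degrees(np.arctan2(u[1],u[0])))
print('TCP target x-123:',F+R@[-.123,0], 'x +..',F+R@[-.03,0])
E
```

```text
[ 0.5313 -0.0526] 84.36526474643183 [[-0.0277  0.2862]
 [ 0.0299  0.2123]
 [-0.2861 -0.2083]
 [ 0.2838 -0.2902]]
bars bottom-front edge top? [[ -0.2481  66.6252]
 [ -0.3291 -65.6021]]
lip [[ 10.0297  70.9189]
 [ 11.1126 -69.9018]]
wedge tip [[ -7.8504  15.8843]
 [ -7.8261 -14.1423]] tcp [[-123.0027    0.273 ]] head side [[-100.9981   15.5692]
 [-100.9894  -14.4882]]
tool yaw 84.42794127797804
TCP target x-123: [ 0.5193 -0.175 ] x +.. [ 0.5284 -0.0825]
```

Call:
apply_moves --motion "0 0.0006 0.015 0 0 0.1 0.015;0 0.0006 0.03 0 0 0.1 0.015;0 0.0006 0.042 0 0 0.1 0.015;0 0.0006 0.05 0 0 0.1 0.015;0 0.0006 0.054 0 0 0.1 0.015;0 0.0006 0.0565 0 0 0.1 0.015;0 0.0006 0.0572 0 0 0.1 0.015;0 0.0006 0.0572 0 0 0.1 0.015"

```text
time_s: 18.55
position: [0.5194, -0.1745, 0.0228]
tcp_rot: [[0.097, 0.995, 0.001], [0.995, -0.097, -0.0], [-0.0, 0.001, -1.0]]
force: [0.4, 0.7, -3.6]
opening: 0.343
```

Call:
apply_moves --motion "0.008 0 0 0 0 0 0.015;0.016 0 0 0 0 0 0.015;0.024 0 0 0 0 0 0.015;0.032 0 0 0 0 0 0.015;0.04 0 0 0 0 0 0.015;0.048 0 0 0 0 0 0.015;0.056 0 0 0 0 0 0.015;0.058 0 0 0 0 0 0.015"

```text
time_s: 19.55
position: [0.5251, -0.1164, 0.0226]
tcp_rot: [[0.096, 0.995, 0.001], [0.995, -0.096, -0.001], [-0.0, 0.001, -1.0]]
force: [-0.6, -3.8, 1.4]
opening: 0.347
```

```bash
python3 - <<'E'
from h import *
import pickle
s=bot.read_state(); print(s['time_s'],s['position'],s['tcp_rot'][:,0],s['force'],s['opening'])
c=bot.get_calibration('wrist');cv2.imwrite('pics/w10.png',bot.capture('wrist')[:,:,::-1]);pickle.dump(c,open('w10.pkl','wb'))
for n in('scene','side'): cv2.imwrite(f'pics/{n}10.png',bot.capture(n)[:,:,::-1])
crop('pics/scene10.png',250,180,200,150,4,'pics/s10.png')
E
```

```text
19.55 [ 0.5251 -0.1164  0.0226] [ 0.0961  0.9954 -0.0005] [-0.6221 -3.7614  1.4255] 0.3470975708909858
```

View pics/w10.png

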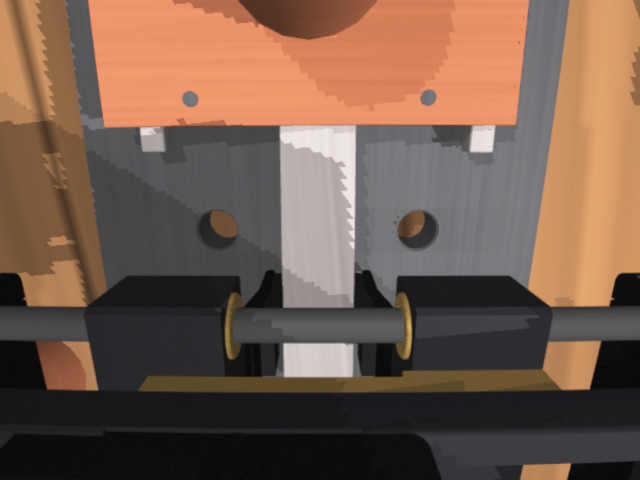

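View pics/s10.png

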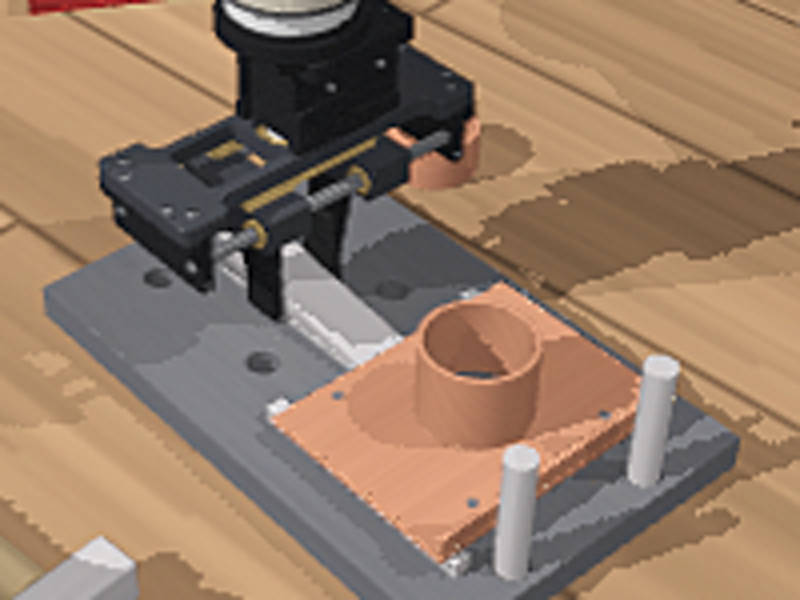

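Call:
apply_moves --motion "0.003 0 0 0 0 0 0.015;0.006 0 0 0 0 0 0.015;0.009 0 0 0 0 0 0.015;0.012 0 0 0 0 0 0.015;0.015 0 0 0 0 0 0.015;0.018 0 0 0 0 0 0.015;0.02 0 0 0 0 0 0.015;0.02 0 0 0 0 0 0.015"

```text
time_s: 20.7
position: [0.5277, -0.0983, 0.0226]
tcp_rot: [[0.096, 0.995, 0.002], [0.995, -0.096, -0.002], [-0.002, 0.002, -1.0]]
force: [-0.4, -8.1, 3.1]
opening: 0.345
```

```bash
cat > look.py <<'E'
from h import *
import pickle,sys
n=sys.argv[1]
s=bot.read_state(); print(s['time_s'],s['position'],s['tcp_rot'][:,0],s['force'],s['opening'])
th=np.radians(84.37);R=np.array([[np.cos(th),-np.sin(th)],[np.sin(th),np.cos(th)]]);F=np.array([.5313,-.0526])
print('tcp loc',(s['position'][:2]-F)@R*1000)
c=bot.get_calibration('wrist');cv2.imwrite(f'pics/w{n}.png',bot.capture('wrist')[:,:,::-1]);pickle.dump(c,open(f'w{n}.pkl','wb'))
for m in('scene','side'): cv2.imwrite(f'pics/{m}{n}.png',bot.capture(m)[:,:,::-1])
crop(f'pics/scene{n}.png',310,230,140,110,5,f'pics/s{n}.png')
E
python3 look.py 11
```

```text
20.7 [ 0.5277 -0.0983  0.0226] [ 0.0961  0.9954 -0.0022] [-0.4359 -8.1087  3.1064] 0.34514396221543037
tcp loc [-45.8387  -0.8742]
```

View pics/w11.png

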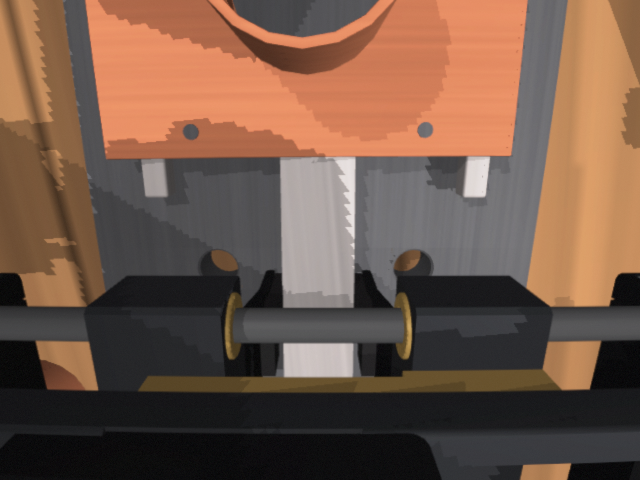

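View pics/s11.png

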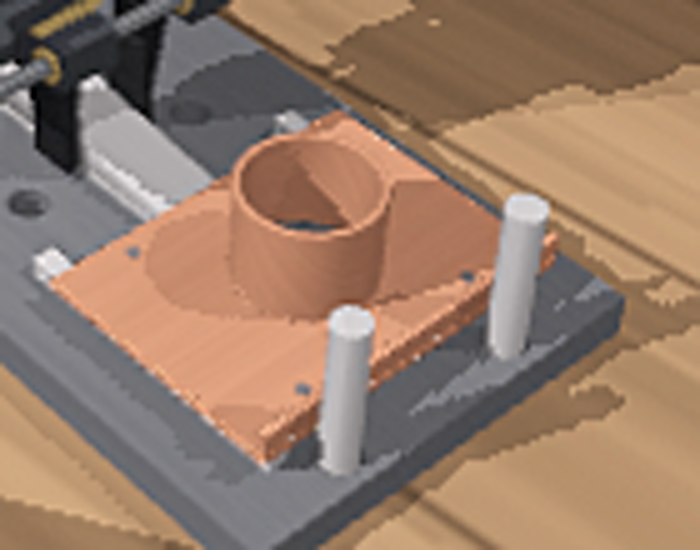

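```bash
cat > lip.py <<'E'
from fit import *
import pickle,sys
n=sys.argv[1]
c=pickle.load(open(f'w{n}.pkl','rb'))
th=np.radians(84.37);R=np.array([[np.cos(th),-np.sin(th)],[np.sin(th),np.cos(th)]]);F=np.array([.5313,-.0526])
loc=lambda Q:(np.array(Q)[:,:2]-F)@R*1000
uv=eval(sys.argv[2])
for z in (.02,.03,.033): print(z,loc(plane(c,uv,z)).round(1).tolist())
E
python3 - <<'E'
import cv2
a=cv2.imread('pics/w11.png')[140:210,95:525]
cv2.imwrite('pics/c12.png',cv2.resize(a,None,fx=1.85,fy=4,interpolation=cv2.INTER_CUBIC))
E
python3 lip.py 11 "[(154.5,196),(476,196),(154,158),(476,156.5)]"
```

```text
0.02 [[-1.6, 71.4], [-1.4, -70.2], [14.9, 69.8], [15.7, -68.3]]
0.03 [[0.1, 67.0], [0.3, -65.9], [15.6, 65.6], [16.3, -64.2]]
0.033 [[0.6, 65.7], [0.8, -64.7], [15.8, 64.3], [16.5, -62.9]]
```

View pics/c12.png

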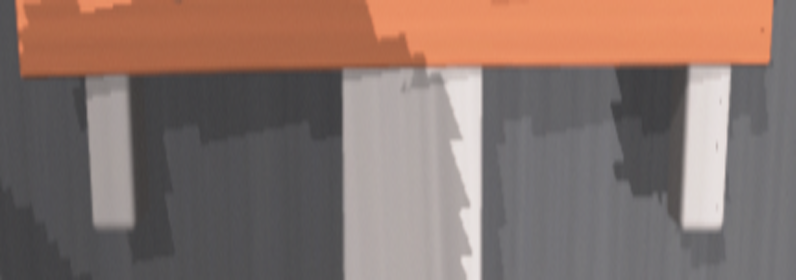

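Call:
apply_moves --motion "0.002 -0.0007 0 0 0 0 0.015;0.004 -0.0007 0 0 0 0 0.015;0.006 -0.0007 0 0 0 0 0.015;0.008 -0.0007 0 0 0 0 0.015;0.01 -0.0007 0 0 0 0 0.015;0.012 -0.0007 0 0 0 0 0.015;0.014 -0.0007 0 0 0 0 0.015;0.014 -0.0007 0 0 0 0 0.015"

```text
time_s: 21.85
position: [0.5284, -0.0845, 0.0226]
tcp_rot: [[0.096, 0.995, 0.002], [0.995, -0.096, -0.003], [-0.002, 0.002, -1.0]]
force: [-0.5, -9.5, 2.1]
opening: 0.341
```

```bash
python3 look.py 12; python3 - <<'E'
import cv2
a=cv2.imread('pics/w12.png')[130:250,95:525]
cv2.imwrite('pics/c13.png',cv2.resize(a,None,fx=1.85,fy=4,interpolation=cv2.INTER_CUBIC))
E
```

```text
21.85 [ 0.5284 -0.0845  0.0226] [ 0.0961  0.9954 -0.0024] [-0.5125 -9.4925  2.072 ] 0.34113292259767225
tcp loc [-32.0062  -0.2752]
```

View pics/c13.png

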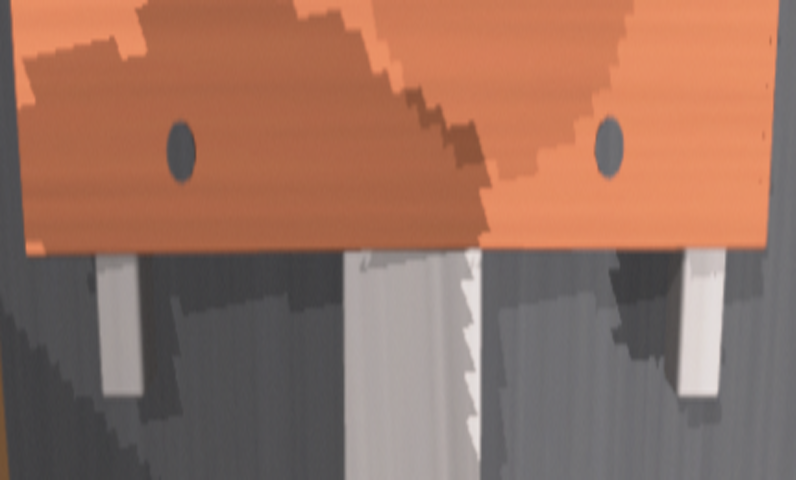

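View pics/s12.png

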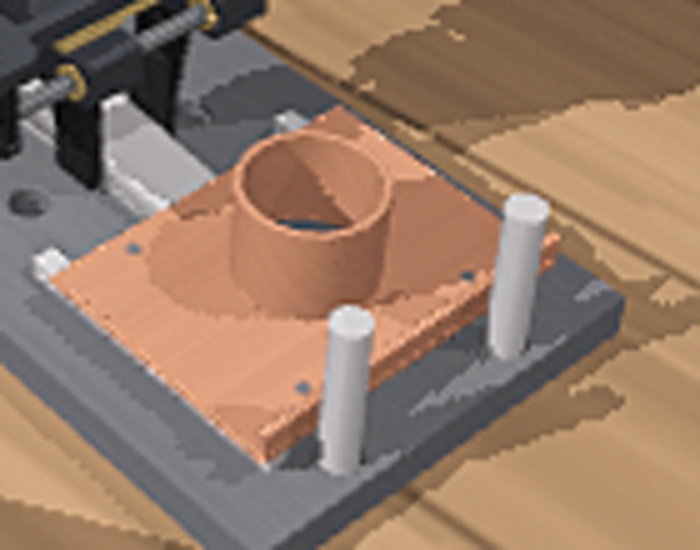

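```bash
python3 lip.py 12 "[(161.5,229),(472.8,229),(160,193.3),(475,191.8)]"
```

```text
0.02 [[-2.7, 70.5], [-2.6, -69.8], [13.5, 69.4], [14.3, -68.9]]
0.03 [[-0.1, 66.2], [-0.0, -65.5], [15.1, 65.2], [15.9, -64.7]]
0.033 [[0.7, 64.9], [0.8, -64.2], [15.6, 64.0], [16.3, -63.5]]
```

Call:
apply_moves --motion "0.001 0 0 0 0 0 0.015;0.002 0 0 0 0 0 0.015;0.003 0 0 0 0 0 0.015;0.004 0 0 0 0 0 0.015;0.0054 0 0 0 0 0 0.015;0.0054 0 0 0 0 0 0.015;0.0054 0 0 0 0 0 0.015;0.0054 0 0 0 0 0 0.015"

```text
time_s: 23.0
position: [0.5288, -0.0792, 0.0226]
tcp_rot: [[0.096, 0.995, 0.002], [0.995, -0.096, -0.003], [-0.002, 0.002, -1.0]]
force: [-1.0, -10.2, 2.4]
opening: 0.339
```

```bash
python3 look.py 13; python3 - <<'E'
import cv2,numpy as np
a=cv2.imread('pics/w13.png')
L=cv2.resize(a[190:265,95:195],None,fx=8,fy=8,interpolation=cv2.INTER_CUBIC)[:,:400*2]
R=cv2.resize(a[190:265,435:535],None,fx=8,fy=8,interpolation=cv2.INTER_CUBIC)
cv2.imwrite('pics/cL.png',L);cv2.imwrite('pics/cR.png',R)
s=cv2.imread('pics/side13.png')[195:335,250:400]
cv2.imwrite('pics/d13.png',cv2.resize(s,None,fx=4.2,fy=4.2,interpolation=cv2.INTER_CUBIC))
E
```

```text
23.0 [ 0.5288 -0.0792  0.0226] [ 0.0962  0.9954 -0.0023] [ -0.9602 -10.2347   2.4028] 0.33911614650923944
tcp loc [-26.7329  -0.1607]
```

View pics/cL.png

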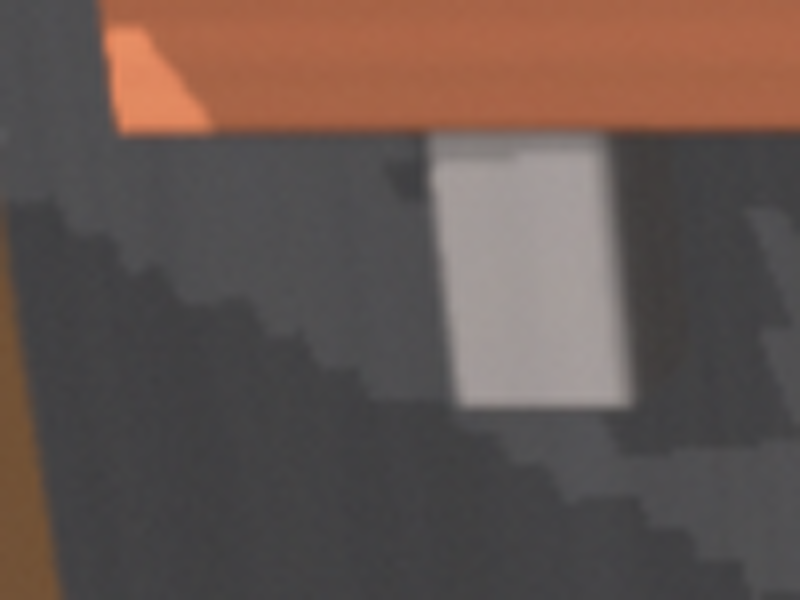

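View pics/cR.png

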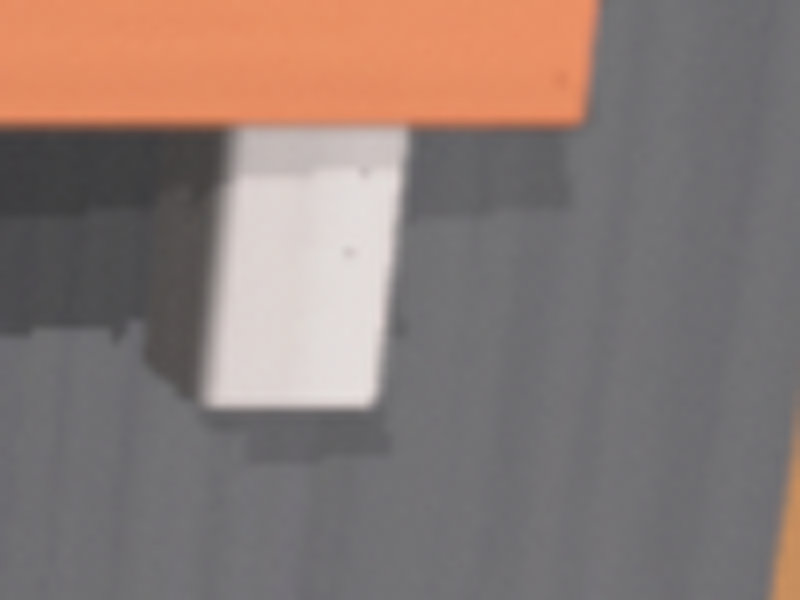

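View pics/d13.png

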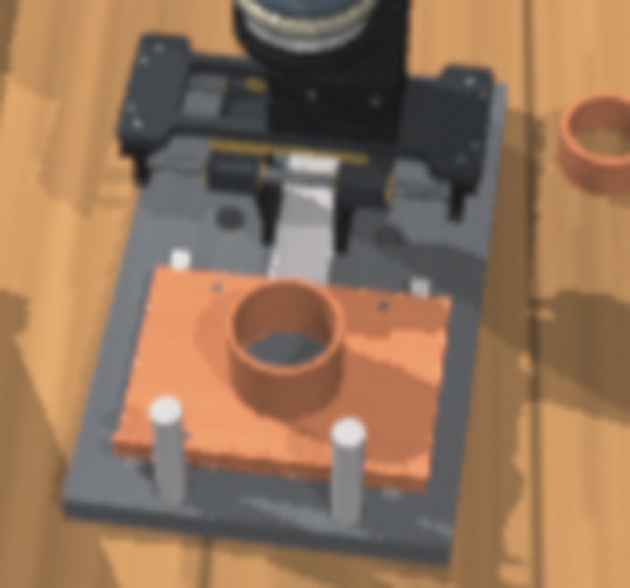

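View pics/s13.png

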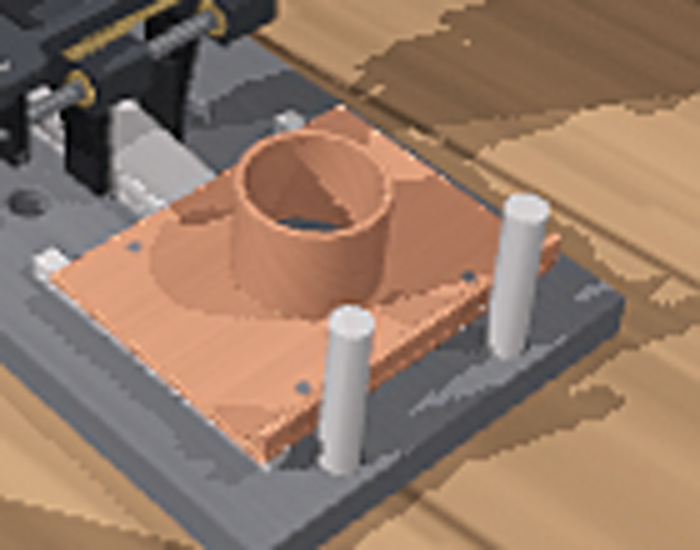

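```bash
python3 lip.py 13 "[(162.9,240.2),(470.9,240.2),(109.3,206.2),(507.6,205.1)]"; python3 - <<'E'
from fit import *
import pickle
from scipy.optimize import brentq
c=pickle.load(open('w13.pkl','rb'))
D=lambda uv,z:np.linalg.norm(np.diff(plane(c,uv,z),axis=0))
b=[(162.9,240.2),(470.9,240.2)];f=[(109.3,206.2),(507.6,205.1)]
zb=brentq(lambda z:D(b,z)-.132,0,.06);zf=brentq(lambda z:D(f,z)-.160,0,.06)
print('bar z',zb,'flange top z',zf,'lift est',zf-.034-(zb-.03))
E
```

```text
0.02 [[-2.7, 70.5], [-2.6, -69.4], [13.0, 93.0], [13.7, -84.2]]
0.03 [[0.2, 66.3], [0.4, -65.2], [15.0, 87.4], [15.6, -79.1]]
0.033 [[1.1, 65.0], [1.2, -63.9], [15.6, 85.7], [16.2, -77.5]]
bar z 0.029309778787434678 flange top z 0.03598508040523844 lift est 0.002675301617803761
```

```bash
python3 -c "
from rig import bot
s=bot.read_state();print(s['time_s'],s['position'],s['force'],s['opening']);print(bot.hand_in())"
```

```text
23.15 [ 0.5288458  -0.0791798   0.02262398] [-0.09858221 -9.66804471  2.38432977] 0.33962068519287925
the job is handed in; nothing more can be done
None
```

The outlet is set up for brazing and handed in at 23.2 s (limit 64 s), with the arm still gripping the wedge.

- **Pin:** I took the silver flat-topped pin from the middle hole of the punch block. The pink look-alike was left alone. The pin went freely into the empty bore and I released it. In the later pictures its top is level with the fixed pin's.
- **Wedge:** I gripped the silver wedge, not the packer or the red one. I set it on the plate within 1 mm of midway between the bars and pushed it in thin end first. The outlet slid about 6 mm up to the pins, then its front edge rose.
- **Lift:** My two checks differ slightly. Wedge position against the edge gives about 3.0 mm. Flange size in the wrist picture gives about 2.7 mm, good to about 0.5 mm. Both bars show clear below the edge.
- **Back edge:** In the pictures it sits at the pins and looks to be down on the bars. I did not measure its height.
- **Forces:** The highest reading between moves was about 10 N at the wrist, well under the limits. I saw nothing else displaced in the views I took, though I did not check every bystander after the last move.

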